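Fetch the oil stone from behind the jar, bottle and cork

ROBOT

A 7-joint arm with a two-finger parallel gripper is mounted at the origin on a cart in front of the work surface, level with it; the furniture and walls round the work are solid. World frame = base frame: x ahead of the robot, y to its left, z up, the work surface at z = 0. Lengths are in m, angles in rad, forces in N, time in s.
With the tool pointing down it reaches from about 0.4 to 0.85 m from the base axis. Payload 10.4 kg.
Tool frame: the origin (TCP) lies at the very end of the fingers, on their centre line; the grasp point (between the pads) lies 19 mm behind it; z points along the fingers, y is the direction in which the jaws open and shut (so a half turn about z gives the same grasp; the last joint's range is limited). The gripper opens to 85 mm and grips with 20 to 120 N. Pads are 22 mm wide; open, the fingers measure 114 mm over their backs; the gripper's body (76 mm by 85 mm) begins 54 mm behind the grasp point. The pads swing forward as they close: fully open they stand 13 mm farther back than shut.
Start: joints at [1.084, 0.332, -0.065, 1.46, 0.022, 1.35, -0.088], TCP at [0.28, -0.559, 0.231] pointing down, gripper open.
Joint ranges: [-2.6, 2.6], [-0.5, 2.12], [-1.47, 1.34], [0.16, 2.42], [-1.27, 4.41], [0.06, 2.06], [-2.6, 2.6]. Speed limits (rad/s): [2.22, 2.22, 2.79, 2.79, 3.14, 3.14, 3.14].

INTERFACE

Orientations are given as [roll, pitch, yaw] about the fixed x, y, z axes, in that order (R = Rz(yaw) Ry(pitch) Rx(roll)).
In Python, from plant import * gives the robot as it stands.
- The arm moves only by the tool apply_moves, never from a script. Its argument "series" is a list of rows, each an object with "linear": the shift along the tool's x, y, z in mm, a list of three; "roll": the turn about the tool's z in rad. In form: [{"linear": [x, y, z], "roll": roll}, ...]. A call has 1 to 8 rows; each row is the pose to reach, as a shift and turn from the pose commanded when the call began, along the tool's axes at that moment; what a row does not reach only later rows make up. A row lasts 1/8 s, in which the tool goes at most 62.5 mm and 10.7 degrees, less where a joint would pass 70% of its speed; a pose out of reach is approached as far as the arm can. A call with a gripper value outside its range is refused whole. "fingers" is the opening, from 0 (shut) to 1 (fully open), set as the call begins (left out, the last holds). The fingers move at their own pace and stop on an object; the grip force is fixed at half the most. Time passes only in rows, so rows that repeat a pose let the fingers close. It gives the time, the measured TCP pose, the force and the opening at its end, in the units of the state.
- state(): the state, without advancing time (a new reading comes with each control period).
- camera(name): name is "scene" or "top"; returns the picture (420x560x3 uint8, red, green, blue); there is no depth.
- camera_params(name): a dict with "fx", "fy", "cx", "cy" (pixels), "extrinsics" (4x4, takes a point from camera to world coordinates). Camera axes: x right, y down, z forward; pixel columns grow to the right and rows downward; lengths in m; the calibration is good to about 2 mm. A picture is of the moment at which its call begins. camera_params takes no time and is no camera call.
- close_job(): hands the job in, once; it reports no verdict.
The state is a dict: "t": time; "joints": joint angles; "dq": joint speeds; "effort": joint torques, N m; "tcp_pos": TCP position; "ee_rot": TCP orientation; "force": force on the tool from outside, world axes, zero at the start; "ft_torque": the same for the moment, N m; "finger_gap": opening from 0.0 (shut) to 1.0 (fully open).
Only numpy, scipy, OpenCV 4.12 (cv2) and the standard library are available. Lean on these libraries where they do the work, as an engineer would, in place of code of your own. Each camera call takes 0.05 s, during which the arm holds its last target.

TASK

The grey oil stone lies at the back of the wooden tray, behind a jar, a small green bottle and a cork. First stand all three upright on the pale plywood side board, then fetch the stone and lay it flat in the stone holder between its two end stops, in line with the holder and centred on it; when it lies there, put the jar, the bottle and the cork back upright on the tray, each where it stood at the start. Leave the chisel, the block plane and the barrel tap where they are.

Things in the scene. Friction and masses are not known exactly. Their poses are not given: they have to be found in the camera images.
- tray: Fixed tray board of orange-brown wood, 150 (x) x 256 (y) mm, 12 mm thick, with a 10 mm wide, 8 mm high dark cleat along each of its two short ends (y = +-123 mm); front and back are open. Origin at the centre of its underside; z up; its top is 12 mm above the origin. The stone lies on the +x half; the jar, bottle and cork stand on the -x half, in an order that changes, in a row along y about 78 mm apart, 60 mm in front of the stone's centre line.
- side_board: Fixed flat pale plywood board, 150 (x) x 240 (y) x 12 mm, empty at the start, left or right of the tray. Origin at the centre of its underside; z up; its top is 12 mm above the origin.
- stone_holder: Fixed dark wooden stone holder: base 86 (x) x 216 (y) x 14 mm with a pale wooden end stop at each end, 60 (x) x 20 (y) mm, standing 10 mm above the base; between the stops there are 172 mm, the long sides are open. Left or right of the tray, opposite the side board. Origin at the centre of the underside; z up; the stone's bed is 14 mm above the origin, centred on it; y runs along the bed from stop to stop.
- whetstone: Loose grey oil stone, a plain block 48 (x) x 152 (y) x 24 (z) mm, 0.48 kg. Origin at the centre of its underside, z up, y along its length. Can be gripped across its 48 mm width.
- jar: Loose empty glass jar with a red lid, on the tray at the start (a similar jar far off in the left back corner of the worktop is not meant), 60 mm diameter, 86 mm high, upright; the lid (top 11 mm) is 56 mm across. About 0.2 kg. Origin at the centre of its underside, z along its axis.
- bottle: Loose small green glass bottle, upright, 182 mm high with its stopper. Body 60 mm diameter up to 85 mm, narrowing to a straight neck of 28 mm diameter from 112 to 172 mm above its foot; on top a cork stopper 21 mm in diameter, 10 mm high. About 0.25 kg. Origin at the centre of its underside, z along its axis. Too tall to be gripped low from above: take it by the neck.
- cork: Loose wine cork standing on end, 24 mm diameter, 42 mm high, about 15 g. Origin at the centre of its underside, z along its axis.
- chisel: Bystander: loose wood chisel, 31 x 258 x 31 mm, lying along y behind the tray. Origin at the centre underneath. To be left alone.
- block_plane: Bystander: loose iron block plane, 46 x 152 x 59 mm, lying along y behind the side board or holder. Origin at the centre of its underside. To be left alone.
- barrel_tap: Bystander: loose brass barrel tap, 33 x 104 x 47 mm, lying along y behind the holder or side board. Origin at the centre of its underside. To be left alone.
Not all that is in view belongs to the job. What is shaped like the jar but black or orange is not meant. Of the things shaped like the bottle, the green one is meant.

How it is judged:
On the way, in this order (a step that is already met when the one before it is completed fails the run):
1. the jar, the bottle and the cork all stand upright on the side board while the stone still lies on the tray (x of jar in the frame of side_board between -0.075 and 0.075 m and y of jar in the frame of side_board between -0.12 and 0.12 m and z of jar in the frame of side_board between 0.008 and 0.018 m and angle between each of jar, bottle, cork's own z axis and vertical below 0.15 rad and linear speed of each of jar, bottle, cork below 0.03 m/s and x of bottle in the frame of side_board between -0.075 and 0.075 m and y of bottle in the frame of side_board between -0.12 and 0.12 m and z of bottle in the frame of side_board between 0.008 and 0.018 m and x of cork in the frame of side_board between -0.075 and 0.075 m and y of cork in the frame of side_board between -0.12 and 0.12 m and z of cork in the frame of side_board between 0.008 and 0.018 m and distance of whetstone from where it was at the start of the episode below 0.04 m), for 0.2 s.
2. the stone lies in the holder while the three still stand on the side board (x of whetstone in the frame of stone_holder between -0.013 and 0.013 m and y of whetstone in the frame of stone_holder between -0.013 and 0.013 m and z of whetstone in the frame of stone_holder between 0.009 and 0.019 m and angle between the y axis of whetstone and the y axis of stone_holder, either way round below 0.12 rad and angle between whetstone's own z axis and vertical below 0.08 rad and linear speed of each of whetstone, jar, bottle, cork below 0.03 m/s and x of jar in the frame of side_board between -0.075 and 0.075 m and y of jar in the frame of side_board between -0.12 and 0.12 m and z of jar in the frame of side_board between 0.008 and 0.018 m and angle between each of jar, bottle, cork's own z axis and vertical below 0.15 rad and x of bottle in the frame of side_board between -0.075 and 0.075 m and y of bottle in the frame of side_board between -0.12 and 0.12 m and z of bottle in the frame of side_board between 0.008 and 0.018 m and x of cork in the frame of side_board between -0.075 and 0.075 m and y of cork in the frame of side_board between -0.12 and 0.12 m and z of cork in the frame of side_board between 0.008 and 0.018 m), for 0.2 s.
At the end, for the whole second after the job is handed in: The stone lies flat in the holder, its centre within 13 mm of the holder's along each axis and turned at most 0.12 rad (7 degrees) from it; the jar, the bottle and the cork stand upright, each within 15 mm of where it stood at the start; all at rest (x of whetstone in the frame of stone_holder between -0.013 and 0.013 m and y of whetstone in the frame of stone_holder between -0.013 and 0.013 m and z of whetstone in the frame of stone_holder between 0.009 and 0.019 m and angle between the y axis of whetstone and the y axis of stone_holder, either way round below 0.12 rad and angle between whetstone's own z axis and vertical below 0.08 rad and linear speed of each of whetstone, jar, bottle, cork below 0.03 m/s and distance of each of jar, bottle, cork from where it was at the start of the episode below 0.015 m and angle between each of jar, bottle, cork's own z axis and vertical below 0.1 rad); the robot touches nothing.
It fails at once if a bystander (chisel, block plane or barrel tap) is moved by more than 30 mm (distance of any of chisel, block_plane, barrel_tap from where it was at the start of the episode above 0.03 m).
It fails at once if the jar, the bottle or the cork is tipped over (angle between any of jar, bottle, cork's own z axis and vertical above 0.7 rad).
It also fails if it takes over 144 s, if anything falls off the work surface, if the arm or the gripper's body presses on something with over 40 N, if the wrist force passes 120 N, or if a joint passes its speed limit or range.

## Working session

There is one attempt and no reset: what is moved stays moved. The work goes in short steps, Python scripts to look and compute and a tool call to move; the robot and the scene stay as the last step left them, time stands still between calls to the robot, and variables do not carry over. Pictures are saved under pics/ and viewed, and the job is handed in when it is done.

Besides the shell and the picture viewer there is one more tool, called after "Call:" in YAML: its name, and indented under it one key for each argument. apply_moves: Moves the arm, as the interface text tells. Its arguments: {"type":"object","properties":{"series":{"type":"array"},"fingers":{"type":"number"}},"required":["series"]}

```bash
mkdir -p pics; ls
python3 - <<'E'
from plant import *
import cv2, numpy as np
np.set_printoptions(precision=4,suppress=True)
for n in ["scene","top"]:
    im=camera(n); np.save(f"pics/{n}0.npy",im); cv2.imwrite(f"pics/{n}0.png",cv2.resize(im[:,:,::-1],(800,600),interpolation=cv2.INTER_CUBIC))
    print(n,camera_params(n))
print(state())
E
```

```text
pics
scene {'fx': 429.4634497421367, 'fy': 429.4634497421367, 'cx': 280.3193961214898, 'cy': 211.82964477972726, 'extrinsics': array([[-0.5284, -0.4232,  0.736 , -0.1554],
       [-0.8489,  0.2513, -0.4649,  0.4338],
       [ 0.0118, -0.8705, -0.4921,  0.5065],
       [ 0.    ,  0.    ,  0.    ,  1.    ]])}
top {'fx': 543.428998569526, 'fy': 543.428998569526, 'cx': 275.1416515394033, 'cy': 206.84422548201022, 'extrinsics': array([[-0.0193, -0.9983,  0.0556,  0.4586],
       [-0.9998,  0.0199,  0.0101, -0.0067],
       [-0.0112, -0.0553, -0.9984,  1.3165],
       [ 0.    ,  0.    ,  0.    ,  1.    ]])}
{'t': 0.1, 'joints': array([ 1.0844,  0.3328, -0.0647,  1.4609,  0.0216,  1.3499, -0.0885]), 'dq': array([ 0.0005,  0.    ,  0.    , -0.0041,  0.0005,  0.0003,  0.0002]), 'effort': array([  0.0005, -62.6747,   0.0487, -39.2431,   0.0165,   0.0069,
        -0.    ]), 'tcp_pos': array([ 0.2794, -0.5587,  0.2306]), 'ee_rot': array([-3.1403,  0.0001,  0.4639]), 'force': array([ 0.1821, -0.2821,  0.1025]), 'ft_torque': array([ 0.0376, -0.023 , -0.0419]), 'finger_gap': 0.9988872728360094}
```

View pics/scene0.png

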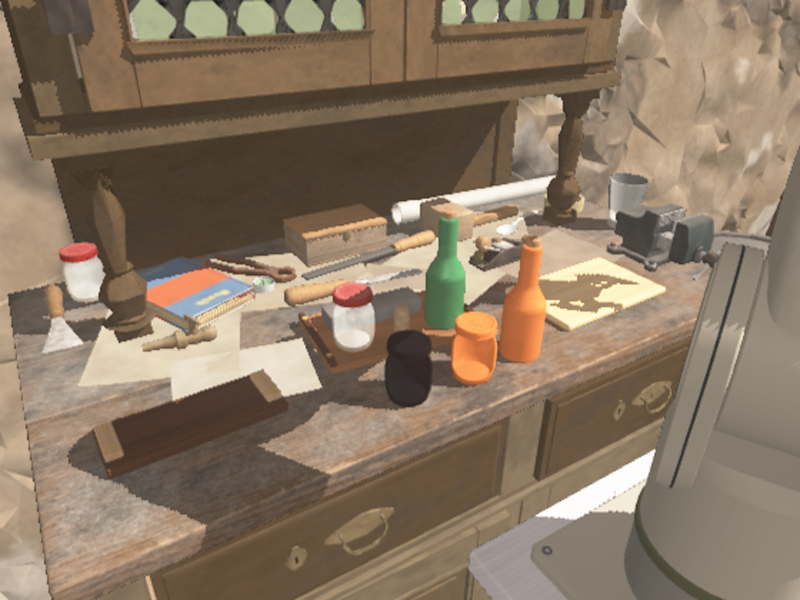

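View pics/top0.png

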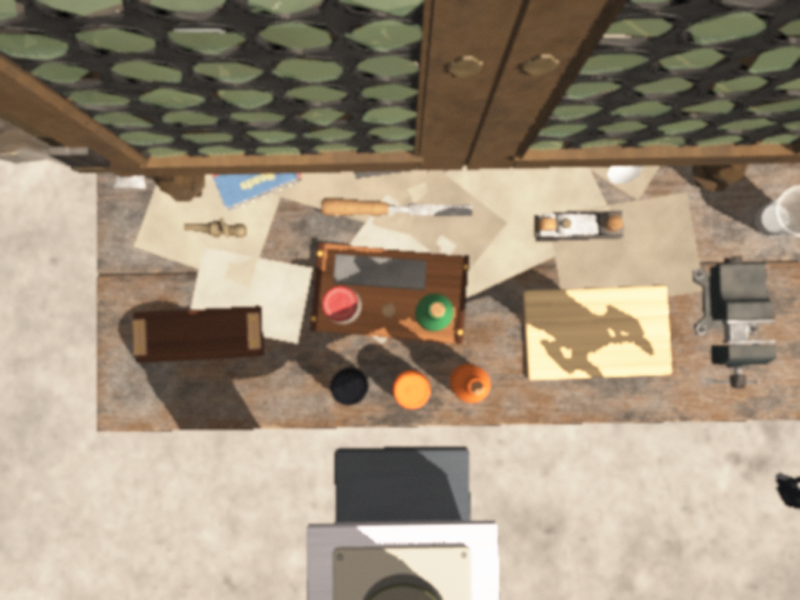

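The top view (800x600) shows the tray at about (390,290), holder at (198,333) and side board at (598,333). The jar's red lid is at (341,304), the cork at (388,310) and the green bottle at (436,312). Lookalikes:
- Jar: black jar (349,386), orange jar (412,390), far-corner jar (scene 82,270).
- Bottle: orange bottle (471,384).

I'll crop in close.

Run:
```python
import cv2, numpy as np
t=np.load("pics/top0.npy")[:,:,::-1]; s=np.load("pics/scene0.npy")[:,:,::-1]
def crop(im,x0,x1,y0,y1,k,f):
    cv2.imwrite(f,cv2.resize(im[y0:y1,x0:x1],None,fx=k,fy=k,interpolation=cv2.INTER_NEAREST))
crop(t,212,342,165,245,6,"pics/c_tray.png")
crop(t,85,195,205,260,7,"pics/c_hold.png")
crop(t,355,480,190,275,6,"pics/c_side.png")
crop(s,200,340,140,290,4,"pics/c_scene.png")
```

```text
(no output)
```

View pics/c_tray.png

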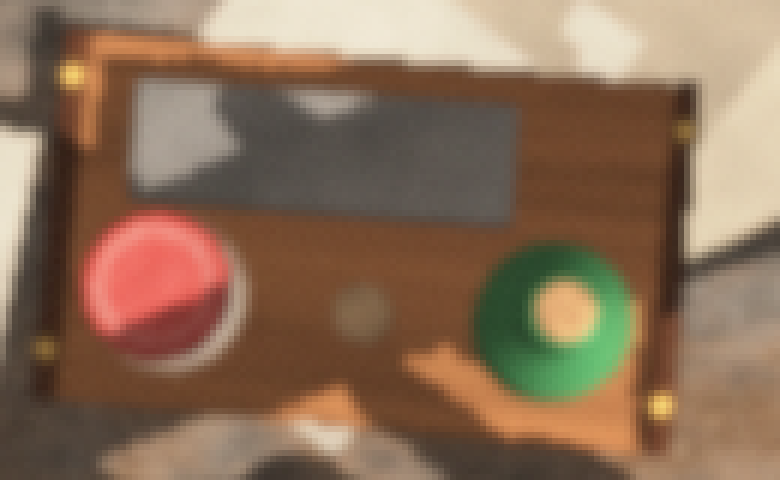

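View pics/c_hold.png

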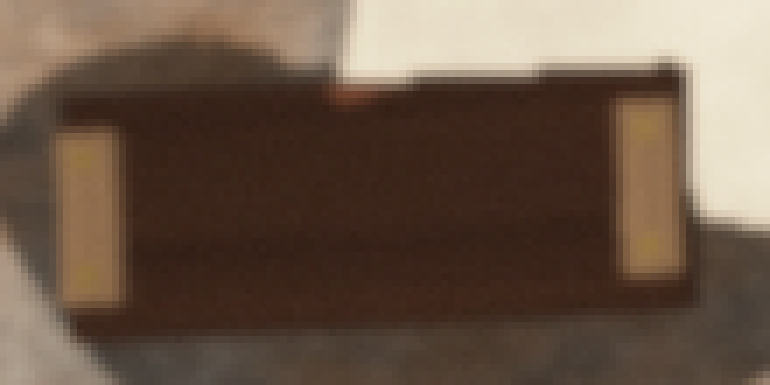

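View pics/c_side.png

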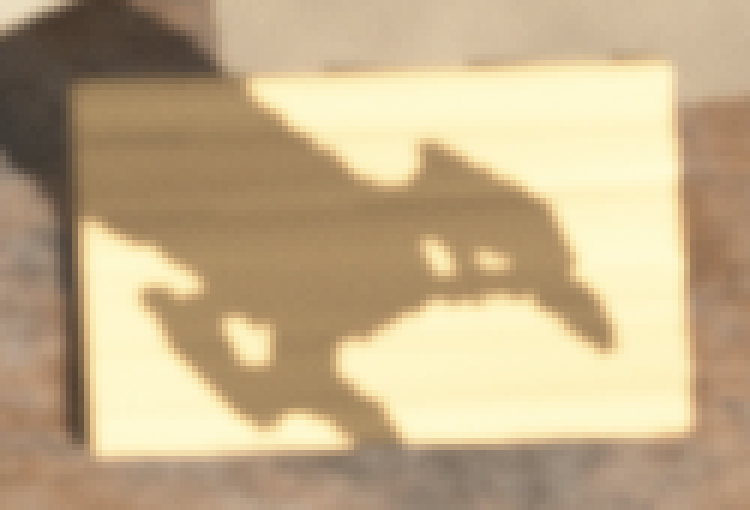

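View pics/c_scene.png

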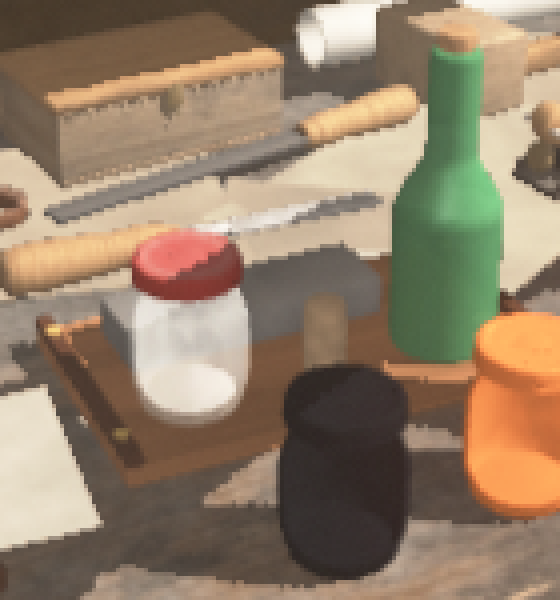

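The crop confirms the choice: red-lidded glass jar, green bottle and cork between them on the tray, with the stone behind. Now I'll zoom in on the scene view to triangulate.

Run:
```python
import cv2, numpy as np
s=np.load("pics/scene0.npy")[:,:,::-1]
def crop(im,x0,x1,y0,y1,k,f):
    c=cv2.resize(im[y0:y1,x0:x1],None,fx=k,fy=k,interpolation=cv2.INTER_NEAREST)
    for x in range(x0,x1,10): cv2.putText(c,str(x),((x-x0)*k,8),0,.35,(255,0,255),1); c[::4,(x-x0)*k]=(255,0,255)
    for y in range(y0,y1,10): cv2.putText(c,str(y),(0,(y-y0)*k+4),0,.35,(255,0,255),1); c[(y-y0)*k,::4]=(255,0,255)
    cv2.imwrite(f,c)
crop(s,205,345,190,265,5,"pics/d_tray.png")
crop(s,60,205,255,335,5,"pics/d_hold.png")
crop(s,370,470,175,235,7,"pics/d_side.png")
```

```text
(no output)
```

View pics/d_tray.png

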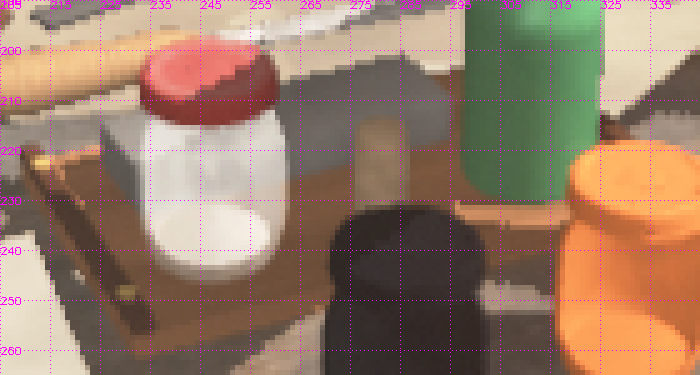

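View pics/d_hold.png

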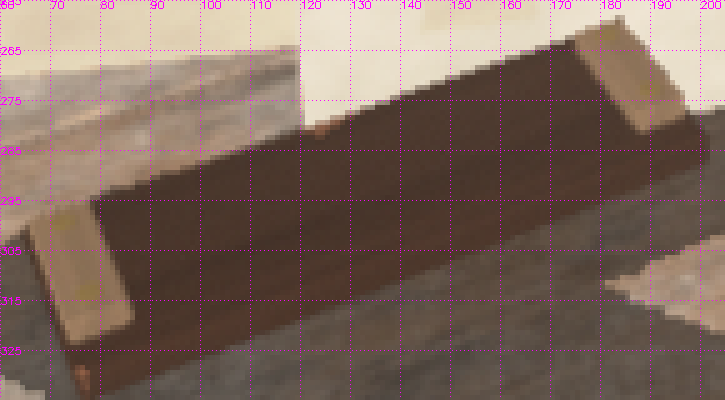

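View pics/d_side.png

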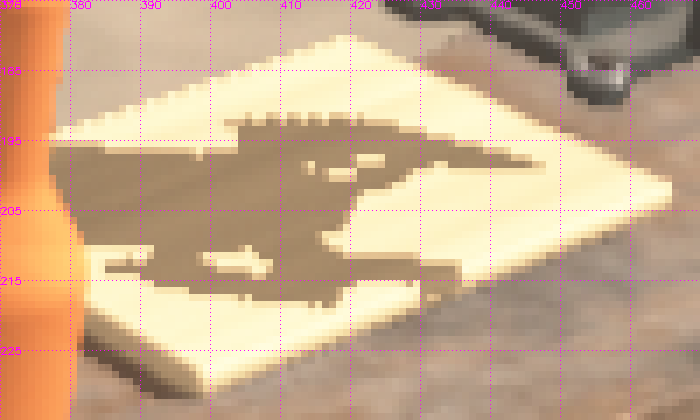

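```bash
cat > h.py <<'E'
from plant import *
import cv2, numpy as np
from scipy.optimize import least_squares
np.set_printoptions(precision=4,suppress=True)
P={n:camera_params(n) for n in ("scene","top")}
def ray(n,u,v):
    p=P[n];E=p["extrinsics"];d=E[:3,:3]@np.array([(u-p["cx"])/p["fx"],(v-p["cy"])/p["fy"],1.]);return E[:3,3],d/np.linalg.norm(d)
def atz(n,u,v,z):
    o,d=ray(n,u,v);return o+d*(z-o[2])/d[2]
def proj(n,X):
    p=P[n];E=p["extrinsics"];c=(np.atleast_2d(X)-E[:3,3])@E[:3,:3];return np.c_[c[:,0]/c[:,2]*p["fx"]+p["cx"],c[:,1]/c[:,2]*p["fy"]+p["cy"]]
def tri(a,b):
    A=np.zeros((3,3));B=np.zeros(3);rs=[]
    for n,uv in (("top",a),("scene",b)):
        o,d=ray(n,*uv);M=np.eye(3)-np.outer(d,d);A+=M;B+=M@o;rs.append((o,M))
    X=np.linalg.solve(A,B);return X,max(np.linalg.norm(M@(X-o)) for o,M in rs)*1e3
def tc(x,y,x0=212,y0=165,k=6): return (x0+x/k-.5,y0+y/k-.5)
E
python3 - <<'E'
from h import *
T=np.load("pics/top0.npy");S=np.load("pics/scene0.npy")
pts={"stoneBR":(tc(520,108),(285.5,201)),"stoneFR":(tc(513,226),(295,210)),"stoneBL":(tc(133,78),(226,213)),
"stop L outer back":(tc(55,128,85,205,7),(65,299)),"stopL inner front":(tc(125,306,85,205,7),(86,319)),"stopR outer back":(tc(678,98,85,205,7),(183.5,258)),"stopR inner front":(tc(620,278,85,205,7),(188,281)),
"sideBR":(tc(672,62,355,190),(465,201)),"sideFR":(tc(692,435,355,190),(400,231)),"sideBL":(tc(72,82,355,190),(418,180)),
"stopper top":(tc(565,312),(315.3,150.5)),"cork top":(tc(362,312),(281.5,216)),"lid":(tc(156,286),(246.5,204))}
for k,(a,b) in pts.items():
    X,e=tri(a,b);print(k,X,"err mm %.1f"%e)
E
```

```text
stoneBR [ 0.5866 -0.0491  0.0354] err mm 0.2
stoneFR [ 0.5402 -0.0451  0.0348] err mm 0.5
stoneBL [0.5997 0.1005 0.0406] err mm 2.6
stop L outer back [0.5009 0.443  0.0231] err mm 0.8
stopL inner front [0.4399 0.4216 0.0174] err mm 0.2
stopR outer back [0.5075 0.2312 0.0245] err mm 0.8
stopR inner front [0.4455 0.2499 0.0195] err mm 2.1
sideBR [ 0.4966 -0.508  -0.0444] err mm 57.7
sideFR [ 0.4399 -0.4125 -0.0694] err mm 84.4
sideBL [ 0.4754 -0.2467  0.095 ] err mm 72.5
stopper top [ 0.4991 -0.0594  0.1883] err mm 1.5
cork top [0.5061 0.0137 0.0536] err mm 0.7
lid [0.5159 0.0901 0.0989] err mm 0.4
```

Run:
```python
from h import *
T=np.load("pics/top0.npy").astype(float);S=np.load("pics/scene0.npy")
for k,a,b in (("sideBR",tc(672,62,355,190),(420.5,180)),("sideFR",tc(692,435,355,190),(466,200.5)),("sideFL",tc(92,458,355,190),(399,230))):
    X,e=tri(a,b);print(k,X,"err %.1f"%e)
G=cv2.GaussianBlur(T.mean(2),(0,0),0.8)
# rectangle fit with gradient-sampled edges
def fit(name,hx,hy,z,p0,sgn=None,skip=()):
    """edges of rect; iterative: for each sampled edge point search normal profile for max |grad| within +-r mm"""
    p=np.array(p0,float)
    for r in (6,4,3,3):
        obs=[]
        c,s=np.cos(p[2]),np.sin(p[2])
        for i,(nx,ny) in enumerate(((1,0),(-1,0),(0,1),(0,-1))):
            if i in skip: continue
            L=hy if nx else hx
            for t in np.linspace(-.85,.85,31)*L:
                q=np.array([nx*hx+(t if ny else 0),ny*hy+(t if nx else 0)])
                ds=np.arange(-r,r+.01,.25)*1e-3
                loc=q+np.outer(ds,[nx,ny]);w=np.c_[p[0]+c*loc[:,0]-s*loc[:,1],p[1]+s*loc[:,0]+c*loc[:,1],np.full(len(ds),z)]
                uv=proj("top",w).astype(np.float32)
                v=cv2.remap(G.astype(np.float32),uv[:,:1],uv[:,1:],cv2.INTER_CUBIC)[:,0]
                g=np.gradient(v)
                if sgn: g=g*sgn
                else: g=abs(g)
                j=g.argmax()
                if 0<j<len(g)-1: obs.append((i,t,ds[j],g[j]))
        def res(d):
            out=[]
            for i,t,dd,g in obs:
                nx,ny=((1,0),(-1,0),(0,1),(0,-1))[i];q=np.array([nx*(hx+dd)+(t if ny else 0),ny*(hy+dd)+(t if nx else 0)])
                w=p[:2]+np.array([c*q[0]-s*q[1],s*q[0]+c*q[1]])
                e=w-p[:2]-d[:2];a=p[2]+d[2]
                out.append(((np.cos(a)*e[0]+np.sin(a)*e[1])*nx+(-np.sin(a)*e[0]+np.cos(a)*e[1])*ny-(hx if nx else hy))*1e3)
            return np.array(out)
        sol=least_squares(res,[0,0,0],loss="soft_l1");p=p+sol.x
    rr=res(sol.x)
    print(name,p,"n",len(obs),"med per edge",[round(float(np.median([x for x,o in zip(rr,obs) if o[0]==i])),2) if any(o[0]==i for o in obs) else None for i in range(4)])
    return p
st=fit("stone",.024,.076,.036,[.57,.026,-.08])
sb=fit("side",.075,.12,.012,[.47,-.45,.03])
fit("tray",.075,.128,.012,[.54,.014,-.08],skip=(2,3))
a=fit("stopL",.030,.010,.024,[.47,.432,.03]); b=fit("stopR",.030,.010,.024,[.476,.24,.03])
print("holder",(a+b)/2,np.arctan2(-(a-b)[0],(a-b)[1]),np.hypot(*(a-b)[:2]))
```

```text
sideBR [ 0.5384 -0.4525  0.0126] err 0.5
sideFR [ 0.3915 -0.452   0.017 ] err 1.0
sideFL [ 0.3855 -0.2171  0.0097] err 0.2
stone [ 0.5713  0.0283 -0.0804] n 112 med per edge [-0.55, -0.84, -0.8, -0.62]
side [ 0.4675 -0.4458  0.0721] n 104 med per edge [-0.49, -0.81, -1.35, -1.33]
tray [ 0.6508  1.0393 -0.1102] n 0 med per edge [None, None, None, None]
stopL [0.4705 0.4317 0.0411] n 123 med per edge [-0.26, -0.25, 0.74, 0.74]
stopR [ 0.4764  0.2392 -0.0601] n 115 med per edge [-0.26, -0.0, 1.46, 1.33]
holder [ 0.4735  0.3354 -0.0095] 0.030516240707431426 0.19265508795844766
```

Run:
```python
from h import *
T=np.load("pics/top0.npy");S=np.load("pics/scene0.npy")
g=cv2.cvtColor(T,cv2.COLOR_RGB2HSV)
def comp(m,near):
    m=m.astype(np.uint8);n,l,st,c=cv2.connectedComponentsWithStats(m);
    k=l[int(near[1]),int(near[0])];ys,xs=np.nonzero(l==k)
    (cx,cy),r=cv2.minEnclosingCircle(np.c_[xs,ys].astype(np.float32))
    cnt=max(cv2.findContours((l==k).astype(np.uint8),0,1)[0],key=len)
    return st[k][4],c[k],(cx,cy,r),cv2.fitEllipse(cnt)
red=((g[...,0]<8)|(g[...,0]>172))&(g[...,1]>110)&(g[...,2]>90)
gr=(g[...,0]>50)&(g[...,0]<90)&(g[...,1]>100)
a=comp(red,tc(156,286));print("lid",a)
b=comp(gr,tc(500,312));print("bottle",b)
ry=(T[...,0]>200)&(T[...,1]>140);
c=comp(ry,tc(565,312));print("stopper",c)
print(T[213:222,264:281].sum(2))
print("lid",atz("top",*a[1],.098),atz("top",*a[3][0],.098))
print("stopper",atz("top",*c[1],.194))
print("bottle body",atz("top",*b[2][:2],.012+.085))
print("cork",atz("top",*tc(362,312),.054))
```

```text
lid (np.int32(506), array([237.1186, 211.7055]), (237.23275756835938, 211.58621215820312, 13.00478458404541), ((237.09930419921875, 211.70693969726562), (23.83079719543457, 25.22150993347168), 38.55841064453125))
bottle (np.int32(295), array([303.4576, 219.4203]), (304.5, 218.5, 12.349188804626465), ((304.1214294433594, 218.46490478515625), (21.65031623840332, 23.87909698486328), 40.80027389526367))
stopper (np.int32(62), array([306.1774, 216.6452]), (306.0, 217.0, 4.472236156463623), ((306.1591796875, 216.64479064941406), (7.667672157287598, 8.478486061096191), 118.10810089111328))
[[244 243 243 243 257 262 265 277 282 287 282 263 254 248 244 242 243]
 [242 238 249 250 267 277 284 288 293 297 296 276 260 245 243 240 244]
 [234 239 243 258 280 291 296 301 299 304 304 288 269 253 243 246 247]
 [234 233 242 261 286 302 307 313 308 304 303 291 274 251 240 238 242]
 [233 236 240 261 287 308 309 310 306 301 297 292 273 250 239 238 237]
 [226 229 234 257 287 299 309 307 301 298 292 280 259 243 232 243 237]
 [223 222 230 247 270 288 298 297 295 286 278 266 250 237 229 236 236]
 [215 217 219 232 247 271 275 286 285 278 263 246 231 229 227 225 227]
 [214 216 216 220 230 244 251 254 257 253 242 226 219 222 223 230 227]]
lid [0.5172 0.0913 0.098 ] [0.5172 0.0914 0.098 ]
stopper [ 0.4995 -0.059   0.194 ]
bottle body [ 0.4989 -0.0596  0.097 ]
cork [0.5065 0.0143 0.054 ]
```

Run:
```python
from h import *
f=560/800
for n,u,v,z in (("orange bottle top",478,384,.18),("orange jar",412,390,.09),("black jar",349,386,.09),("chisel",395,209,.02),("plane",580,226,.05),("tap",215,228,.04)):
    print(n,atz("top",u*f,v*f,z))
w=[atz("top",*tc(x,y,355,190),.012) for x,y in ((672,62),(692,435),(92,458),(72,82))]
w=np.array(w);print(w, w.mean(0), np.arctan2(w[0]-w[1],1)[1])
```

```text
orange bottle top [ 0.3904 -0.1162  0.18  ]
orange jar [ 0.3775 -0.0211  0.09  ]
black jar [0.3856 0.0778 0.09  ]
chisel [0.6764 0.0004 0.02  ]
plane [ 0.6369 -0.3021  0.05  ]
tap [0.6476 0.2995 0.04  ]
[[ 0.5389 -0.4523  0.012 ]
 [ 0.3904 -0.4544  0.012 ]
 [ 0.3858 -0.2165  0.012 ]
 [ 0.5356 -0.2129  0.012 ]] [ 0.4627 -0.334   0.012 ] 0.002158647381466603
```

```bash
cat >> h.py <<'E'
from scipy.spatial.transform import Rotation as Ro
def go(*wps,s=None):
    """wps: (x,y,z,yaw); prints shift mm in current tool axes + roll"""
    s=s or state();p=np.array(s["tcp_pos"]);R=Ro.from_euler("xyz",s["ee_rot"]).as_matrix()
    print("t",round(s["t"],2),"tcp",p,"yaw",round(s["ee_rot"][2],4),"F",np.round(s["force"],1),"gap",round(s["finger_gap"],3))
    for w in wps:
        d=R.T@(np.array(w[:3])-p)*1e3;r=(s["ee_rot"][2]-w[3]+np.pi)%(2*np.pi)-np.pi
        print(np.round(d,1),"roll",round(r,3),"dist",round(np.linalg.norm(d)))
E
python3 - <<'E'
from h import *
go((.28,-.559,.27,.464),(.4995,-.059,.27,1.49))
E
```

```text
t 0.1 tcp [ 0.2794 -0.5587  0.2306] yaw 0.4639 F [ 0.2 -0.3  0.1] gap 0.999
[  0.4   0.5 -39.4] roll -0.0 dist 39
[ 420.4 -348.5  -39. ] roll -1.026 dist 547
```

Call:
apply_moves:
  series:
    - {"linear": [0, 0, -30], "roll": 0}
    - {"linear": [50, -42, -40], "roll": -0.12}
    - {"linear": [100, -83, -40], "roll": -0.25}
    - {"linear": [150, -124, -40], "roll": -0.38}
    - {"linear": [200, -166, -40], "roll": -0.5}
    - {"linear": [245, -203, -40], "roll": -0.6}
    - {"linear": [290, -240, -40], "roll": -0.72}
    - {"linear": [330, -274, -40], "roll": -0.82}
  fingers: 1.0

```text
t: 1.1
tcp_pos: [0.4526, -0.164, 0.2712]
ee_rot: [3.142, 0.0, 1.288]
force: [0.7, -0.3, -0.5]
finger_gap: 0.998
```

Run:
```python
from h import *
print(state()["joints"],state()["ee_rot"])
go((.4995,-.059,.27,1.49),(.4995,-.059,.142,1.49))
```

```text
[ 0.7065  0.0185 -0.4555  1.7434  0.0085  1.3815 -0.0332] [3.1415 0.0002 1.2882]
t 1.1 tcp [ 0.4526 -0.164   0.2712] yaw 1.2882 F [ 0.7 -0.3 -0.5] gap 0.998
[113.9  15.8   1.2] roll -0.202 dist 115
[113.9  15.7 129.2] roll -0.202 dist 173
```

Call:
apply_moves:
  series:
    - {"linear": [45, 6, 0], "roll": -0.1}
    - {"linear": [90, 12, 0], "roll": -0.2}
    - {"linear": [114, 16, 0], "roll": -0.2}
    - {"linear": [114, 16, 0], "roll": -0.2}

```text
t: 1.6
tcp_pos: [0.5001, -0.0595, 0.271]
ee_rot: [-3.141, -0.001, 1.487]
force: [-0.6, 0.3, 0.0]
finger_gap: 1.001
```

Run:
```python
from h import *
for n in ("top","scene"):
    im=camera(n)[:,:,::-1]
    cr=im[150:260,200:350] if n=="top" else im[100:260,200:380]
    cv2.imwrite(f"pics/b1_{n}.png",cv2.resize(cr,None,fx=4,fy=4,interpolation=cv2.INTER_CUBIC))
go((.4995,-.059,.142,1.49))
```

```text
t 1.7 tcp [ 0.4995 -0.0621  0.271 ] yaw 1.4834 F [-0.6 -1.2  0.1] gap 0.998
[  3.2  -0.1 129. ] roll -0.007 dist 129
```

View pics/b1_scene.png

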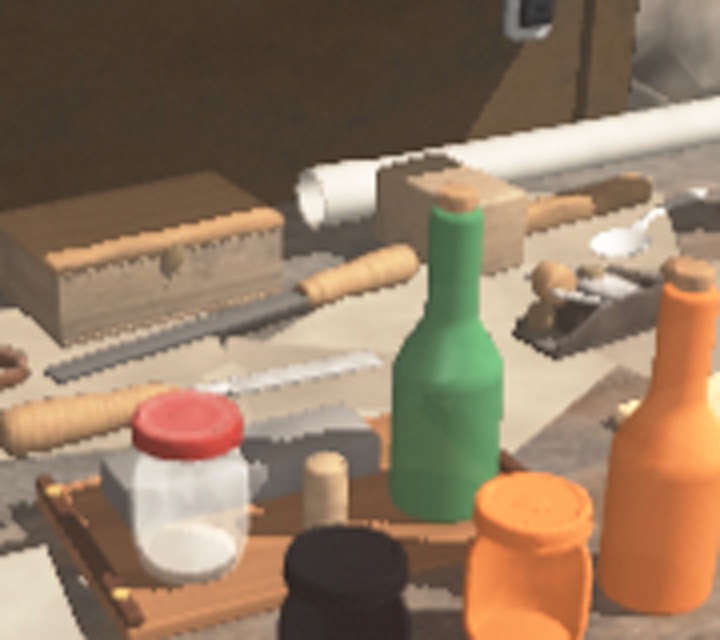

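Run:
```python
from h import *
im=camera("scene")[:,:,::-1]; cv2.imwrite("pics/b2.png",im)
print(proj("scene",[.4995,-.061,.271]),state()["tcp_pos"])
```

```text
[[317.2795 109.9254]] [ 0.4994 -0.0626  0.2711]
```

View pics/b2.png

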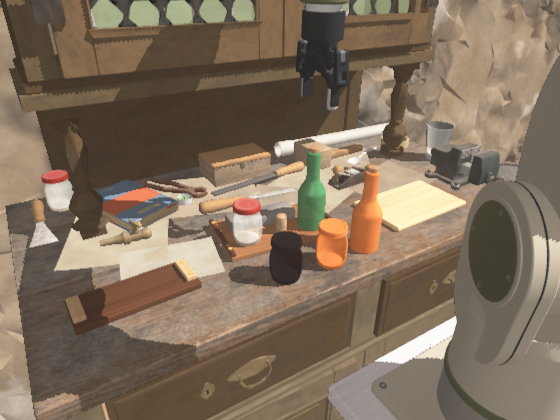

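View pics/b1_top.png

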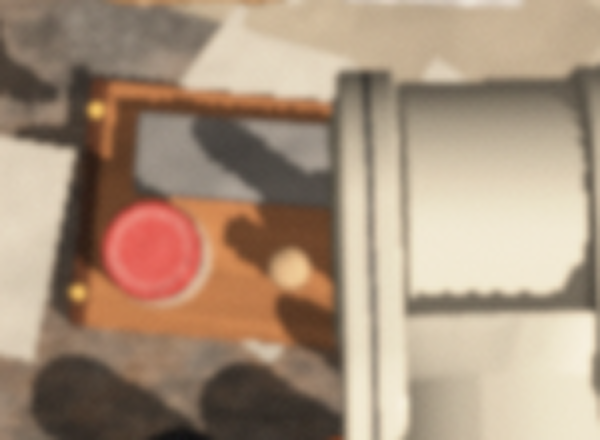

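The scene view shows the gripper straight above the green bottle (gripper tip at pixel (322,100), bottle stopper at (314,155)), with clearance all round. Descending.

Call:
apply_moves:
  series:
    - {"linear": [3.5, 0, 30], "roll": 0}
    - {"linear": [3.5, 0, 65], "roll": 0}
    - {"linear": [3.5, 0, 100], "roll": 0}
    - {"linear": [3.5, 0, 122], "roll": 0}
    - {"linear": [3.5, 0, 129], "roll": 0}
    - {"linear": [3.5, 0, 129], "roll": 0}

```text
t: 2.5
tcp_pos: [0.5001, -0.0587, 0.1426]
ee_rot: [-3.142, 0.0, 1.483]
force: [0.6, -0.2, -0.1]
finger_gap: 1.001
```

Call:
apply_moves:
  series:
    - {"linear": [0, 0, 0], "roll": 0}
    - {"linear": [0, 0, 0], "roll": 0}
    - {"linear": [0, 0, 0], "roll": 0}
    - {"linear": [0, 0, 0], "roll": 0}
    - {"linear": [0, 0, 0], "roll": 0}
    - {"linear": [0, 0, 0], "roll": 0}
    - {"linear": [0, 0, 0], "roll": 0}
  fingers: 0.0

```text
t: 3.38
tcp_pos: [0.5007, -0.0581, 0.1429]
ee_rot: [3.14, 0.0, 1.484]
force: [0.1, 0.5, 6.6]
finger_gap: 0.318
```

Run:
```python
from h import *
im=camera("scene")[:,:,::-1]; cv2.imwrite("pics/b3.png",cv2.resize(im[80:260,200:420],None,fx=3.5,fy=3.3))
go((.4995,-.059,.142,1.49))
```

```text
t 3.42 tcp [ 0.5007 -0.058   0.1428] yaw 1.4838 F [1.4 0.4 5.5] gap 0.313
[-1.1 -1.1  0.8] roll -0.006 dist 2
```

View pics/b3.png

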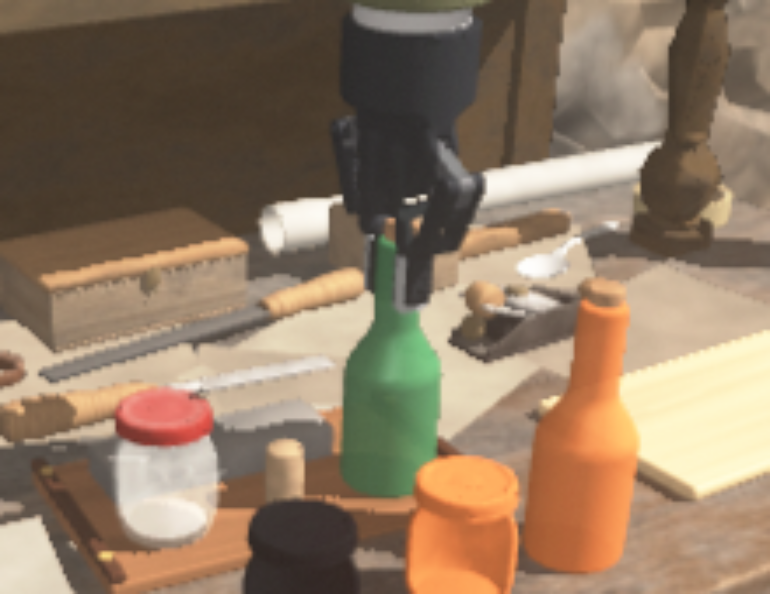

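Run:
```python
from h import *
go((.5007,-.058,.203,1.484),(.45,-.412,.203,1.484),(.45,-.412,.1435,1.484))
```

```text
t 3.42 tcp [ 0.5007 -0.058   0.1428] yaw 1.4838 F [1.4 0.4 5.5] gap 0.313
[  0.    0.1 -60.2] roll -0.0 dist 60
[-357.   -19.7  -60.1] roll -0.0 dist 363
[-357.   -19.7   -0.6] roll -0.0 dist 358
```

Call:
apply_moves:
  series:
    - {"linear": [0, 0, -15], "roll": 0}
    - {"linear": [0, 0, -40], "roll": 0}
    - {"linear": [-15, -1, -60], "roll": 0}
    - {"linear": [-50, -3, -60], "roll": 0}
    - {"linear": [-95, -5, -60], "roll": 0}
    - {"linear": [-140, -8, -60], "roll": 0}
    - {"linear": [-185, -10, -60], "roll": 0}
    - {"linear": [-230, -13, -60], "roll": 0}

```text
t: 4.42
tcp_pos: [0.4664, -0.2871, 0.2025]
ee_rot: [-3.141, -0.001, 1.484]
force: [0.0, -0.3, -2.8]
finger_gap: 0.314
```

Call:
apply_moves:
  series:
    - {"linear": [-45, -2, 0], "roll": 0}
    - {"linear": [-85, -4, 0], "roll": 0}
    - {"linear": [-112, -6, 0], "roll": 0}
    - {"linear": [-127, -7, 0], "roll": 0}
    - {"linear": [-127, -7, 20], "roll": 0}
    - {"linear": [-127, -7, 40], "roll": 0}
    - {"linear": [-127, -7, 50], "roll": 0}
    - {"linear": [-127, -7, 50], "roll": 0}

```text
t: 5.42
tcp_pos: [0.4491, -0.4112, 0.152]
ee_rot: [-3.141, -0.001, 1.484]
force: [-0.3, -0.2, -2.4]
finger_gap: 0.317
```

Run:
```python
from h import *
im=camera("scene")[:,:,::-1]; cv2.imwrite("pics/b4.png",cv2.resize(im[80:260,300:520],None,fx=3.5,fy=3.3))
go((.45,-.412,.143,1.484))
```

```text
t 5.47 tcp [ 0.4494 -0.4116  0.1528] yaw 1.4843 F [ 0.7  0.4 -2.9] gap 0.313
[-0.3  0.6  9.8] roll 0.0 dist 10
```

View pics/b4.png

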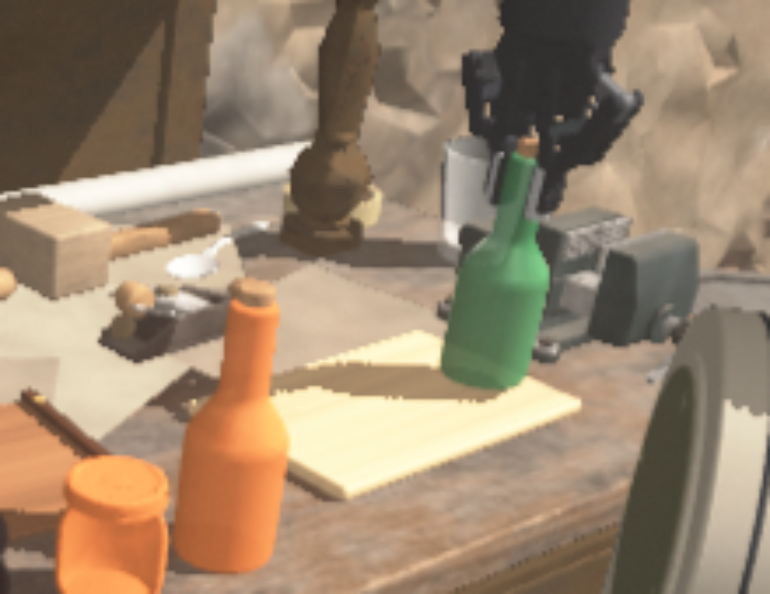

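Call:
apply_moves:
  series:
    - {"linear": [0, 0.5, 5], "roll": 0}
    - {"linear": [0, 0.5, 8], "roll": 0}
    - {"linear": [0, 0.5, 9.5], "roll": 0}
    - {"linear": [0, 0.5, 9.5], "roll": 0}

```text
t: 5.98
tcp_pos: [0.4497, -0.412, 0.1429]
ee_rot: [3.141, 0.0, 1.484]
force: [-0.3, -0.3, -2.0]
finger_gap: 0.313
```

Run:
```python
from h import *
print(proj("scene",[[.45,-.412,.012],[.45,-.412,.194]]))
im=camera("scene")[:,:,::-1]; cv2.imwrite("pics/b5.png",cv2.resize(im[110:210,400:500],None,fx=6,fy=6))
go((.45,-.412,.143,1.484))
```

```text
[[436.0249 196.6411]
 [450.9989 126.724 ]]
t 6.03 tcp [ 0.4497 -0.412   0.1429] yaw 1.4838 F [ 0.   0.7 -2.1] gap 0.316
[ 0.1  0.3 -0.1] roll -0.0 dist 0
```

View pics/b5.png

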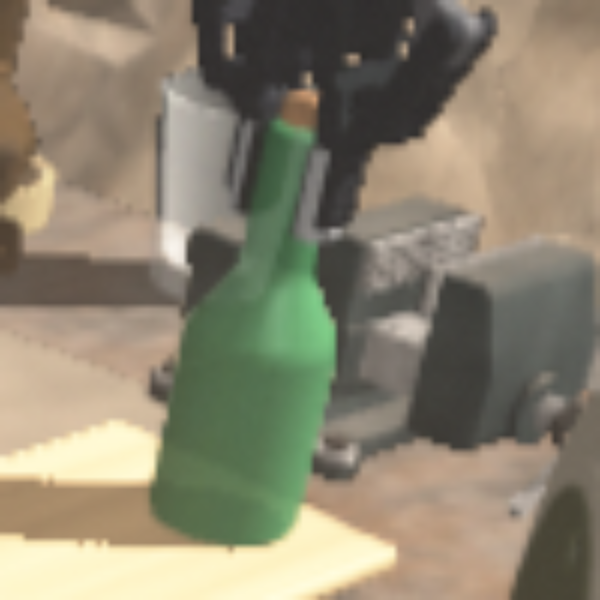

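Call:
apply_moves:
  series:
    - {"linear": [0, 0, 1], "roll": 0}
    - {"linear": [0, 0, 1], "roll": 0}
    - {"linear": [0, 0, 1], "roll": 0}

```text
t: 6.4
tcp_pos: [0.4499, -0.4122, 0.1428]
ee_rot: [3.141, 0.001, 1.484]
force: [-1.8, 0.2, 4.9]
finger_gap: 0.319
```

Call:
apply_moves:
  series:
    - {"linear": [0, 0, 0.5], "roll": 0}
    - {"linear": [0, 0, 0.5], "roll": 0}
    - {"linear": [0, 0, 0.5], "roll": 0}
    - {"linear": [0, 0, 0.5], "roll": 0}
    - {"linear": [0, 0, 0.5], "roll": 0}
    - {"linear": [0, 0, 0.5], "roll": 0}
  fingers: 0.9

```text
t: 7.15
tcp_pos: [0.4497, -0.412, 0.1413]
ee_rot: [3.142, 0.0, 1.484]
force: [0.1, -0.6, 0.0]
finger_gap: 0.897
```

Call:
apply_moves:
  series:
    - {"linear": [0, 0, -30], "roll": 0}
    - {"linear": [0, 0, -70], "roll": 0}
    - {"linear": [0, 0, -100], "roll": 0}
    - {"linear": [0, 0, -100], "roll": 0}
  fingers: 0.9

```text
t: 7.65
tcp_pos: [0.4506, -0.4127, 0.2441]
ee_rot: [3.138, 0.003, 1.484]
force: [-0.1, -0.3, -0.1]
finger_gap: 0.898
```

Run:
```python
from h import *
im=camera("scene")[:,:,::-1]; cv2.imwrite("pics/b6.png",im)
go((.5172,.0913,.243,1.484),(.5172,.0913,.140,1.484),(.5172,.0913,.050,1.484))
```

```text
t 7.7 tcp [ 0.45   -0.4122  0.2422] yaw 1.4838 F [ 1.2  0.4 -0.2] gap 0.898
[507.4  23.2  -1.4] roll -0.0 dist 508
[507.6  23.  101.6] roll -0.0 dist 518
[507.7  22.9 191.6] roll -0.0 dist 543
```

View pics/b6.png

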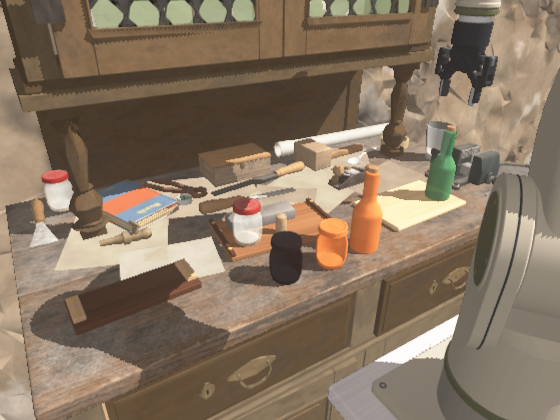

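The bottle stands upright on the side board at (441,175). Next is the jar.

Call:
apply_moves:
  series:
    - {"linear": [40, 2, 0], "roll": 0}
    - {"linear": [95, 4, 0], "roll": 0}
    - {"linear": [150, 7, 0], "roll": 0}
    - {"linear": [205, 9, 0], "roll": 0}
    - {"linear": [260, 12, 0], "roll": 0}
    - {"linear": [315, 14, 0], "roll": 0}
    - {"linear": [370, 17, 0], "roll": 0}
    - {"linear": [420, 19, 0], "roll": 0}
  fingers: 1.0

```text
t: 8.7
tcp_pos: [0.5045, 0.0067, 0.2402]
ee_rot: [-3.14, 0.0, 1.484]
force: [0.2, 0.5, 0.3]
finger_gap: 1.003
```

Call:
apply_moves:
  series:
    - {"linear": [40, 2, 0], "roll": 0}
    - {"linear": [70, 3, 0], "roll": 0}
    - {"linear": [88, 4, 10], "roll": 0}
    - {"linear": [88, 4, 45], "roll": 0}
    - {"linear": [88, 4, 80], "roll": 0}
    - {"linear": [88, 4, 102], "roll": 0}
    - {"linear": [88, 4, 102], "roll": 0}
    - {"linear": [88, 4, 102], "roll": 0}

```text
t: 9.7
tcp_pos: [0.5169, 0.0923, 0.1398]
ee_rot: [3.141, -0.0, 1.484]
force: [0.6, 0.2, 0.2]
finger_gap: 1.0
```

Run:
```python
from h import *
im=camera("scene")[:,:,::-1]; cv2.imwrite("pics/j1.png",cv2.resize(im[100:270,180:380],None,fx=4,fy=3.5))
go((.5172,.0913,.050,1.484))
```

```text
t 9.75 tcp [0.5171 0.0923 0.1401] yaw 1.4838 F [-0.6 -0.5 -0.7] gap 1.0
[-1.   0.  90.1] roll -0.0 dist 90
```

View pics/j1.png

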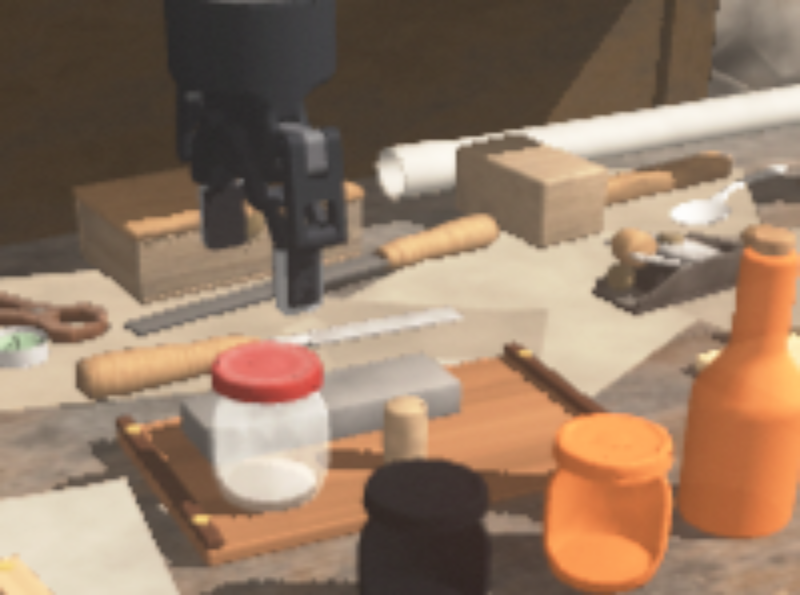

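Call:
apply_moves:
  series:
    - {"linear": [-0.5, 0, 25], "roll": 0}
    - {"linear": [-0.5, 0, 50], "roll": 0}
    - {"linear": [-0.5, 0, 75], "roll": 0}
    - {"linear": [-0.5, 0, 92], "roll": 0}
    - {"linear": [-0.5, 0, 98], "roll": 0}
    - {"linear": [-0.5, 0, 98], "roll": 0}

```text
t: 10.5
tcp_pos: [0.517, 0.0917, 0.0417]
ee_rot: [3.141, -0.0, 1.484]
force: [-0.1, 0.1, -0.2]
finger_gap: 1.003
```

Call:
apply_moves:
  series:
    - {"linear": [0, 0, 0], "roll": 0}
    - {"linear": [0, 0, 0], "roll": 0}
    - {"linear": [0, 0, 0], "roll": 0}
    - {"linear": [0, 0, 0], "roll": 0}
    - {"linear": [0, 0, 0], "roll": 0}
    - {"linear": [0, 0, 0], "roll": 0}
  fingers: 0.0

```text
t: 11.25
tcp_pos: [0.5173, 0.0917, 0.0427]
ee_rot: [3.14, 0.0, 1.484]
force: [-4.3, -1.9, 11.6]
finger_gap: 0.671
```

Run:
```python
from h import *
im=camera("scene")[:,:,::-1]; cv2.imwrite("pics/j2.png",cv2.resize(im[130:260,180:330],None,fx=5,fy=4.6))
go((.49,-.328,.112,1.484))
```

```text
t 11.3 tcp [0.5173 0.0917 0.0427] yaw 1.4838 F [-3.7 -0.9 10.4] gap 0.67
[-420.5    9.3  -69.1] roll -0.0 dist 426
```

View pics/j2.png

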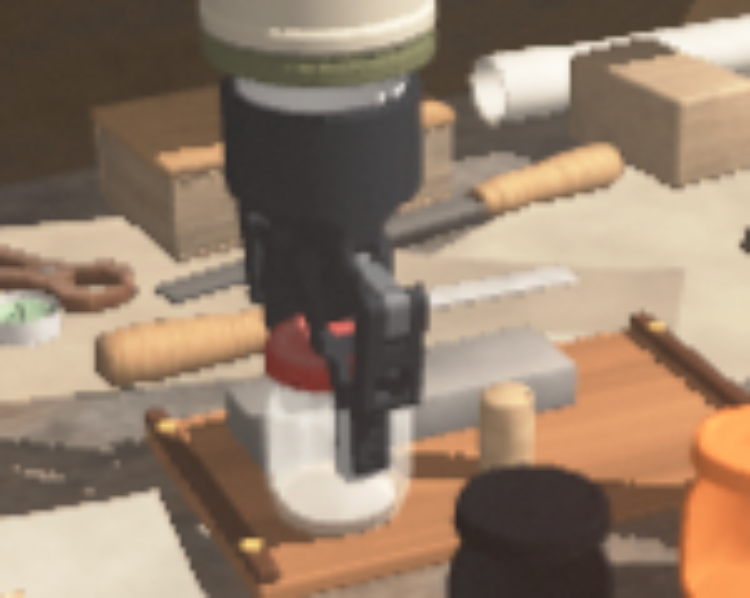

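Call:
apply_moves:
  series:
    - {"linear": [0, 0, -15], "roll": 0}
    - {"linear": [0, 0, -45], "roll": 0}
    - {"linear": [-10, 0, -75], "roll": 0}
    - {"linear": [-50, 1, -80], "roll": 0}
    - {"linear": [-100, 2, -80], "roll": 0}
    - {"linear": [-150, 3, -80], "roll": 0}
    - {"linear": [-200, 4, -80], "roll": 0}
    - {"linear": [-250, 6, -80], "roll": 0}

```text
t: 12.3
tcp_pos: [0.5008, -0.1595, 0.1224]
ee_rot: [3.141, 0.0, 1.484]
force: [1.2, -0.1, -1.7]
finger_gap: 0.669
```

Call:
apply_moves:
  series:
    - {"linear": [-50, 1, 0], "roll": 0}
    - {"linear": [-100, 2, 0], "roll": 0}
    - {"linear": [-140, 3, 0], "roll": 0}
    - {"linear": [-165, 3, 0], "roll": 0}
    - {"linear": [-170, 3, 15], "roll": 0}
    - {"linear": [-170, 3, 45], "roll": 0}
    - {"linear": [-170, 3, 70], "roll": 0}
    - {"linear": [-170, 3, 70], "roll": 0}

```text
t: 13.3
tcp_pos: [0.4881, -0.3253, 0.0492]
ee_rot: [-3.138, -0.003, 1.485]
force: [-0.7, 0.5, -2.4]
finger_gap: 0.669
```

Run:
```python
from h import *
im=camera("scene")[:,:,::-1]; cv2.imwrite("pics/j3.png",cv2.resize(im[100:240,340:500],None,fx=5,fy=4.2))
go((.49,-.328,.0427,1.484))
```

```text
t 13.35 tcp [ 0.489  -0.3261  0.0509] yaw 1.4852 F [ 0.2 -0.3 -1.9] gap 0.663
[-1.8  1.2  8.2] roll 0.001 dist 8
```

View pics/j3.png

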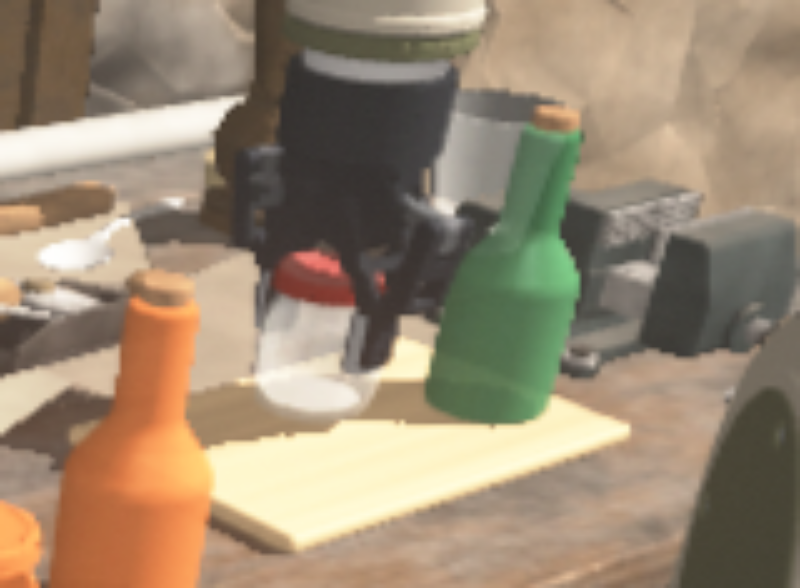

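Call:
apply_moves:
  series:
    - {"linear": [0, 0, 4], "roll": 0}
    - {"linear": [0, 0, 7], "roll": 0}
    - {"linear": [0, 0, 8], "roll": 0}
    - {"linear": [0, 0, 9], "roll": 0}
    - {"linear": [0, 0, 9], "roll": 0}

```text
t: 13.98
tcp_pos: [0.4893, -0.3278, 0.0429]
ee_rot: [3.141, 0.0, 1.484]
force: [-2.5, 1.0, 2.4]
finger_gap: 0.664
```

Call:
apply_moves:
  series:
    - {"linear": [0, 0, 0], "roll": 0}
    - {"linear": [0, 0, 0], "roll": 0}
    - {"linear": [0, 0, 0], "roll": 0}
    - {"linear": [0, 0, 0], "roll": 0}
    - {"linear": [0, 0, 0], "roll": 0}
  fingers: 1.0

```text
t: 14.6
tcp_pos: [0.4891, -0.3276, 0.0423]
ee_rot: [3.142, 0.0, 1.484]
force: [0.3, 0.6, -0.2]
finger_gap: 1.0
```

Call:
apply_moves:
  series:
    - {"linear": [0, 0, -20], "roll": 0}
    - {"linear": [0, 0, -50], "roll": 0}
    - {"linear": [0, 0, -90], "roll": 0}
    - {"linear": [0, 0, -130], "roll": 0}
    - {"linear": [0, 0, -150], "roll": 0}
    - {"linear": [0, 0, -150], "roll": 0}

```text
t: 15.35
tcp_pos: [0.4901, -0.328, 0.1953]
ee_rot: [3.138, 0.002, 1.484]
force: [0.2, -0.1, -1.3]
finger_gap: 0.998
```

Run:
```python
from h import *
im=camera("scene")[:,:,::-1]; cv2.imwrite("pics/j4.png",cv2.resize(im[100:270,220:500],None,fx=2.8,fy=2.8))
im=camera("top"); np.save("pics/top_j4.npy",im)
go((.5065,.0143,.193,0),(.5065,.0143,.03,0))
```

```text
t 15.45 tcp [ 0.489  -0.3275  0.1924] yaw 1.4838 F [-0.9  0.5 -1.4] gap 1.002
[342.  -12.2  -0.7] roll 1.484 dist 342
[342.  -12.2 162.3] roll 1.484 dist 379
```

View pics/j4.png

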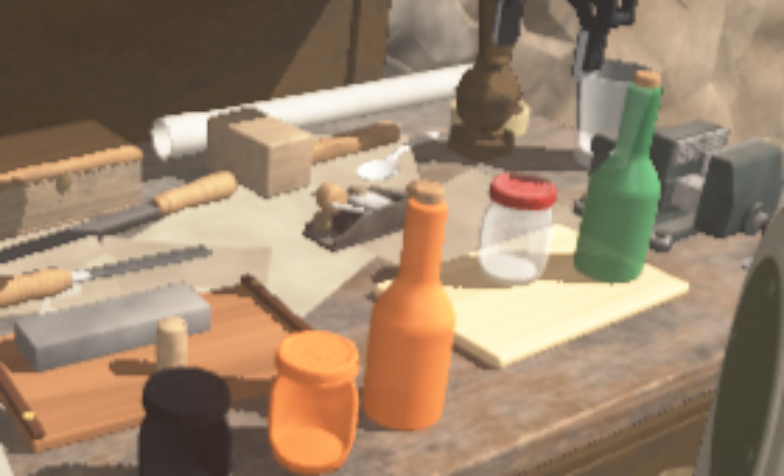

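The jar at (518,230 in the crop) and the bottle stand on the board. The cork at (172,345 in the crop) is next. I'll refine its position from the better-lit top view.

Run:
```python
from h import *
T=np.load("pics/top_j4.npy")
cv2.imwrite("pics/t_j4.png",cv2.resize(T[165:245,212:342,::-1],None,fx=6,fy=6,interpolation=cv2.INTER_NEAREST))
```

```text
(no output)
```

View pics/t_j4.png

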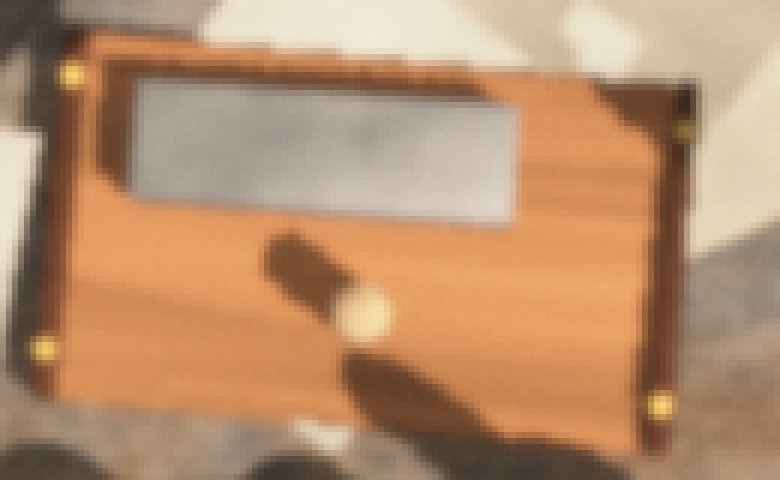

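Call:
apply_moves:
  series:
    - {"linear": [30, 0, -15], "roll": 0.15}
    - {"linear": [75, -2, -20], "roll": 0.33}
    - {"linear": [125, -4, -20], "roll": 0.51}
    - {"linear": [175, -6, -20], "roll": 0.69}
    - {"linear": [225, -8, -20], "roll": 0.87}
    - {"linear": [270, -10, -20], "roll": 1.05}
    - {"linear": [310, -11, -20], "roll": 1.23}
    - {"linear": [330, -12, -20], "roll": 1.4}
  fingers: 0.65

```text
t: 16.45
tcp_pos: [0.5051, 0.0048, 0.2114]
ee_rot: [-3.141, 0.002, 0.081]
force: [0.2, -0.4, -0.2]
finger_gap: 0.649
```

Run:
```python
from h import *
c=atz("top",*tc(363,314),.054);print(c, state()["joints"])
go((c[0],c[1],.21,-.05),(c[0],c[1],.09,-.05),(c[0],c[1],.03,-.05))
```

```text
[0.5057 0.0139 0.054 ] [ 0.4357  0.1229 -0.571   1.7734  0.0687  1.2669 -1.6424]
t 16.45 tcp [0.5051 0.0048 0.2114] yaw 0.081 F [ 0.2 -0.4 -0.2] gap 0.649
[ 1.3 -9.1  1.4] roll 0.131 dist 9
[  1.5  -9.  121.4] roll 0.131 dist 122
[  1.6  -8.9 181.4] roll 0.131 dist 182
```

Call:
apply_moves:
  series:
    - {"linear": [1, -8, 15], "roll": 0.13}
    - {"linear": [1, -8, 55], "roll": 0.13}
    - {"linear": [1, -8, 90], "roll": 0.13}
    - {"linear": [1, -8, 110], "roll": 0.13}
    - {"linear": [1, -8, 110], "roll": 0.13}
    - {"linear": [1, -8, 110], "roll": 0.13}

```text
t: 17.2
tcp_pos: [0.5064, 0.0104, 0.1028]
ee_rot: [-3.141, -0.0, -0.046]
force: [-0.2, -0.1, -0.8]
finger_gap: 0.651
```

Run:
```python
from h import *
im=camera("scene")[:,:,::-1]; cv2.imwrite("pics/k1.png",cv2.resize(im[130:260,200:350],None,fx=5,fy=4.6))
go((.5057,.0139,.03,-.05))
```

```text
t 17.25 tcp [0.5067 0.0103 0.1031] yaw -0.0462 F [-0.7 -0.8 -0.4] gap 0.652
[-1.2 -3.5 73.1] roll 0.004 dist 73
```

View pics/k1.png

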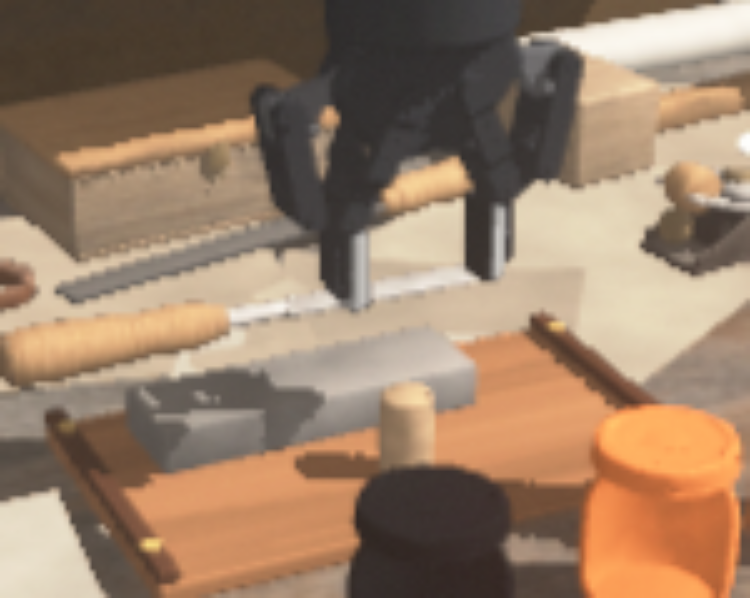

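Call:
apply_moves:
  series:
    - {"linear": [-1, -3.5, 25], "roll": 0}
    - {"linear": [-1, -3.5, 50], "roll": 0}
    - {"linear": [-1, -3.5, 70], "roll": 0}
    - {"linear": [-1, -3.5, 79], "roll": 0}
    - {"linear": [-1, -3.5, 79], "roll": 0}

```text
t: 17.88
tcp_pos: [0.5055, 0.0138, 0.0236]
ee_rot: [3.142, -0.0, -0.046]
force: [0.1, -0.2, 0.6]
finger_gap: 0.654
```

Call:
apply_moves:
  series:
    - {"linear": [-1, 0, 0], "roll": 0}
    - {"linear": [-1, 0, 0], "roll": 0}
    - {"linear": [-1, 0, 0], "roll": 0}
    - {"linear": [-1, 0, 0], "roll": 0}
    - {"linear": [-1, 0, 0], "roll": 0}
    - {"linear": [-1, 0, 0], "roll": 0}
  fingers: 0.0

```text
t: 18.62
tcp_pos: [0.505, 0.0138, 0.0243]
ee_rot: [3.141, -0.001, -0.046]
force: [-1.7, 0.6, 5.8]
finger_gap: 0.258
```

Run:
```python
from h import *
im=camera("scene")[:,:,::-1]; cv2.imwrite("pics/k2.png",cv2.resize(im[130:260,200:350],None,fx=5,fy=4.6))
go((.44,-.25,.104,-.05))
```

```text
t 18.68 tcp [0.505  0.0139 0.0243] yaw -0.0462 F [-1.7 -0.5  5.4] gap 0.26
[-52.6 266.6 -79.7] roll 0.004 dist 283
```

View pics/k2.png

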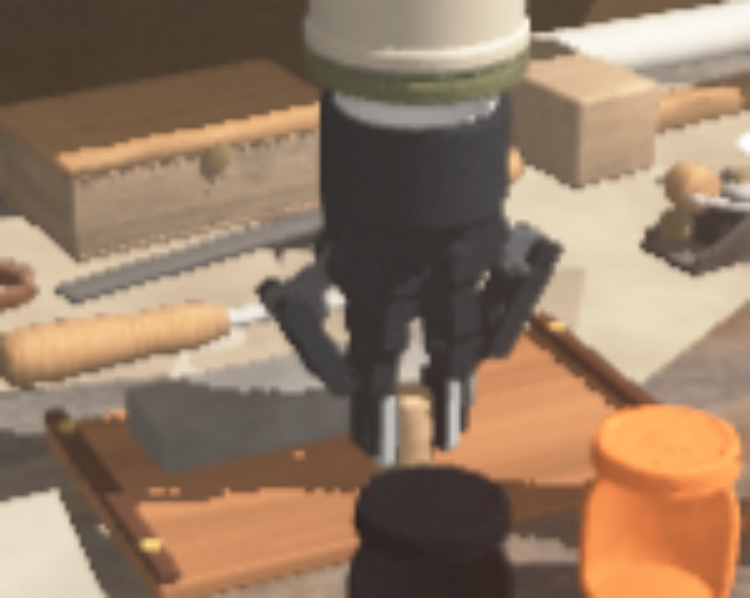

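Call:
apply_moves:
  series:
    - {"linear": [0, 0, -20], "roll": 0}
    - {"linear": [0, 0, -60], "roll": 0}
    - {"linear": [0, 15, -100], "roll": 0}
    - {"linear": [0, 60, -120], "roll": 0}
    - {"linear": [0, 110, -120], "roll": 0}
    - {"linear": [0, 160, -120], "roll": 0}
    - {"linear": [0, 205, -120], "roll": 0}
    - {"linear": [-20, 235, -120], "roll": 0}

```text
t: 19.68
tcp_pos: [0.4736, -0.2222, 0.1438]
ee_rot: [3.141, -0.001, -0.048]
force: [-1.2, -0.1, -0.5]
finger_gap: 0.261
```

Call:
apply_moves:
  series:
    - {"linear": [-20, 20, 0], "roll": 0}
    - {"linear": [-32, 31, 0], "roll": 0}
    - {"linear": [-32, 31, 40], "roll": 0}
    - {"linear": [-32, 31, 80], "roll": 0}
    - {"linear": [-32, 31, 105], "roll": 0}
    - {"linear": [-32, 31, 114], "roll": 0}
    - {"linear": [-32, 31, 114], "roll": 0}
    - {"linear": [-32, 31, 114], "roll": 0}

```text
t: 20.68
tcp_pos: [0.441, -0.2497, 0.0305]
ee_rot: [3.141, -0.002, -0.046]
force: [-0.6, -0.6, 0.6]
finger_gap: 0.265
```

Run:
```python
from h import *
im=camera("scene")[:,:,::-1]; cv2.imwrite("pics/k3.png",cv2.resize(im[100:240,340:500],None,fx=5,fy=4.2))
go((.44,-.25,.0243,-.046))
```

```text
t 20.73 tcp [ 0.4409 -0.2498  0.0305] yaw -0.0461 F [-0.3 -0.2 -0.5] gap 0.262
[-0.9  0.2  6.2] roll -0.0 dist 6
```

View pics/k3.png

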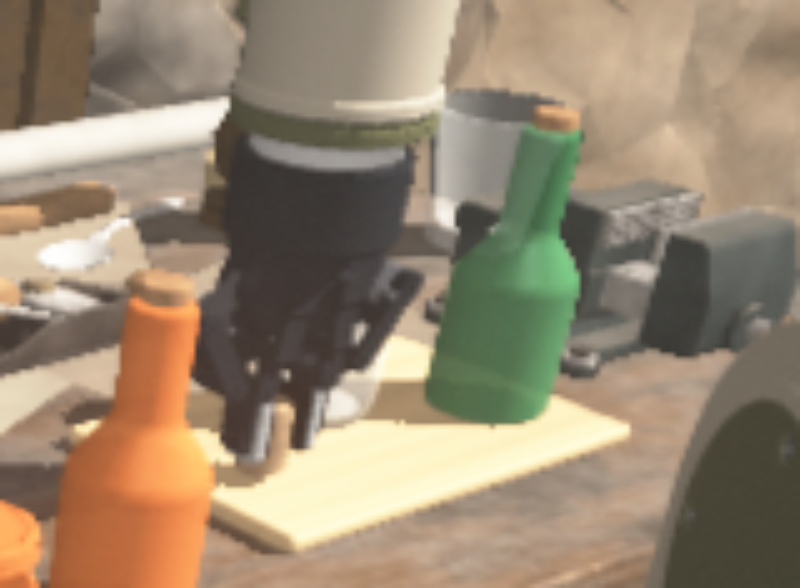

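Cork held over the board, clear of the jar. Lowering the last 6 mm, then releasing.

Call:
apply_moves:
  series:
    - {"linear": [0, 0, 3], "roll": 0}
    - {"linear": [0, 0, 5], "roll": 0}
    - {"linear": [0, 0, 6.5], "roll": 0}
    - {"linear": [0, 0, 6.5], "roll": 0}

```text
t: 21.22
tcp_pos: [0.4404, -0.2496, 0.0242]
ee_rot: [3.141, -0.0, -0.046]
force: [-6.4, 4.4, 19.4]
finger_gap: 0.261
```

Call:
apply_moves:
  series:
    - {"linear": [0, 0, 0], "roll": 0}
    - {"linear": [0, 0, 0], "roll": 0}
    - {"linear": [0, 0, 0], "roll": 0}
    - {"linear": [0, 0, 0], "roll": 0}
    - {"linear": [0, 0, 0], "roll": 0}
  fingers: 0.6

```text
t: 21.85
tcp_pos: [0.4401, -0.2494, 0.0227]
ee_rot: [-3.142, 0.0, -0.046]
force: [0.0, -0.4, 0.2]
finger_gap: 0.601
```

Call:
apply_moves:
  series:
    - {"linear": [0, 0, -20], "roll": 0}
    - {"linear": [0, 0, -55], "roll": 0}
    - {"linear": [0, 0, -95], "roll": 0}
    - {"linear": [0, 0, -140], "roll": 0}
    - {"linear": [0, 0, -180], "roll": 0}
    - {"linear": [0, 0, -180], "roll": 0}

```text
t: 22.6
tcp_pos: [0.4416, -0.2502, 0.206]
ee_rot: [3.139, -0.005, -0.046]
force: [0.1, -0.7, -0.8]
finger_gap: 0.6
```

Run:
```python
from h import *
im=camera("scene")[:,:,::-1]; cv2.imwrite("pics/k4.png",cv2.resize(im[100:240,340:500],None,fx=5,fy=4.2))
go((.5713,.0283,.2,1.49),(.5713,.0283,.02,1.49))
```

```text
t 22.65 tcp [ 0.4407 -0.2498  0.2039] yaw -0.0463 F [ 1.2  0.1 -0.2] gap 0.602
[ 117.6 -283.8    3.7] roll -1.536 dist 307
[ 117.2 -284.1  183.7] roll -1.536 dist 358
```

View pics/k4.png

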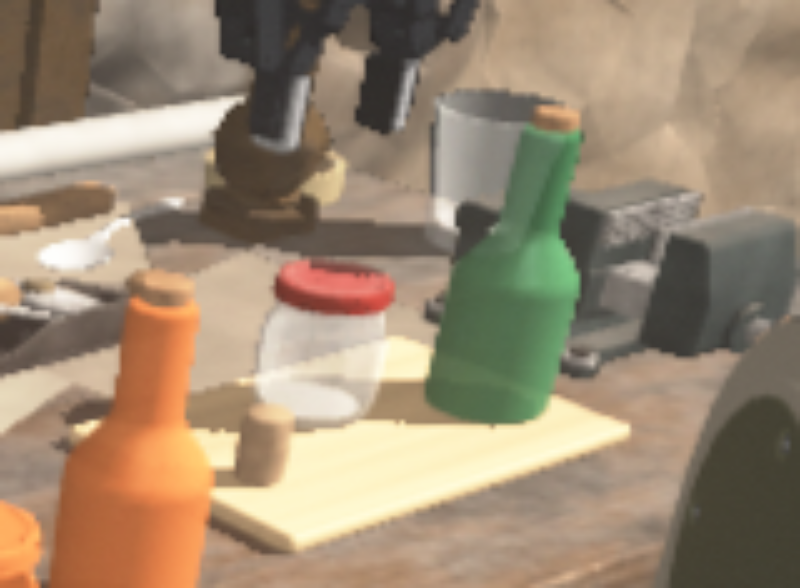

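Run:
```python
from h import *
w=np.array([atz("top",*tc(x,y),.036) for x,y in ((133,80),(520,106),(513,223),(131,198))]);print(w,w.mean(0))
d=(w[0]-w[1]+w[3]-w[2]);print(np.arctan2(-d[0],d[1]))
```

```text
[[ 0.6006  0.1032  0.036 ]
 [ 0.5872 -0.0492  0.036 ]
 [ 0.5411 -0.0455  0.036 ]
 [ 0.5539  0.1047  0.036 ]] [0.5707 0.0283 0.036 ]
-0.08671711460202779
```

Call:
apply_moves:
  series:
    - {"linear": [25, -30, 0], "roll": -0.18}
    - {"linear": [45, -75, 0], "roll": -0.36}
    - {"linear": [62, -120, 0], "roll": -0.54}
    - {"linear": [78, -165, 0], "roll": -0.72}
    - {"linear": [92, -205, 0], "roll": -0.9}
    - {"linear": [105, -245, 0], "roll": -1.08}
    - {"linear": [114, -272, 0], "roll": -1.26}
    - {"linear": [117, -284, 0], "roll": -1.44}
  fingers: 1.0

```text
t: 23.65
tcp_pos: [0.5697, 0.0311, 0.2012]
ee_rot: [-3.139, -0.001, 1.402]
force: [0.3, -0.9, 0.0]
finger_gap: 1.001
```

Call:
apply_moves:
  series:
    - {"linear": [0, 0, 20], "roll": -0.086}
    - {"linear": [0, 0, 60], "roll": -0.086}
    - {"linear": [0, 0, 100], "roll": -0.086}
    - {"linear": [0, 0, 120], "roll": -0.086}
    - {"linear": [0, 0, 120], "roll": -0.086}
    - {"linear": [0, 0, 120], "roll": -0.086}
  fingers: 0.85

```text
t: 24.4
tcp_pos: [0.5709, 0.0291, 0.0841]
ee_rot: [3.14, -0.0, 1.48]
force: [-0.0, 0.5, 0.9]
finger_gap: 0.852
```

Run:
```python
from h import *
im=camera("scene")[:,:,::-1]; cv2.imwrite("pics/s1.png",cv2.resize(im[130:260,200:350],None,fx=5,fy=4.6))
go((.571,.0283,.017,1.488))
```

```text
t 24.45 tcp [0.5711 0.029  0.0843] yaw 1.4798 F [ 0.3 -0.4  0.2] gap 0.848
[-0.8 -0.2 67.3] roll -0.008 dist 67
```

View pics/s1.png

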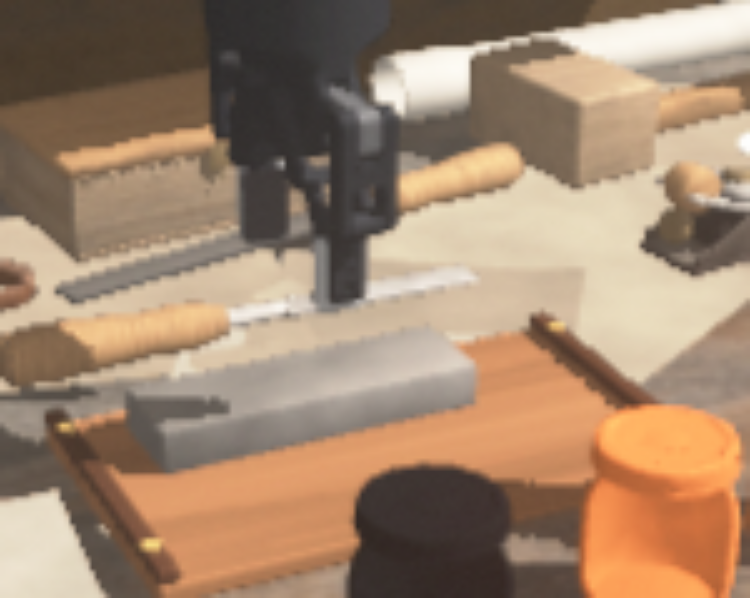

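Call:
apply_moves:
  series:
    - {"linear": [-0.5, 0, 25], "roll": -0.008}
    - {"linear": [-0.5, 0, 45], "roll": -0.008}
    - {"linear": [-0.5, 0, 60], "roll": -0.008}
    - {"linear": [-0.5, 0, 67], "roll": -0.008}
    - {"linear": [-0.5, 0, 69.5], "roll": -0.008}
    - {"linear": [-0.5, 0, 69.5], "roll": -0.008}

```text
t: 25.2
tcp_pos: [0.5703, 0.0284, 0.0136]
ee_rot: [3.141, -0.0, 1.488]
force: [0.3, -0.2, -0.1]
finger_gap: 0.848
```

Call:
apply_moves:
  series:
    - {"linear": [0, 0, 0], "roll": 0}
    - {"linear": [0, 0, 0], "roll": 0}
    - {"linear": [0, 0, 0], "roll": 0}
    - {"linear": [0, 0, 0], "roll": 0}
    - {"linear": [0, 0, 0], "roll": 0}
    - {"linear": [0, 0, 0], "roll": 0}
  fingers: 0.0

```text
t: 25.95
tcp_pos: [0.5708, 0.0284, 0.0143]
ee_rot: [3.14, 0.0, 1.488]
force: [-0.5, -0.6, 5.5]
finger_gap: 0.548
```

Run:
```python
from h import *
im=camera("scene")[:,:,::-1]; cv2.imwrite("pics/s2.png",cv2.resize(im[130:260,200:350],None,fx=5,fy=4.6))
go((.571,.0283,.017,1.488))
```

```text
t 26.0 tcp [0.5709 0.0284 0.0143] yaw 1.4877 F [ 0.2 -0.5  6. ] gap 0.549
[-0.1  0.2 -2.7] roll -0.0 dist 3
```

View pics/s2.png

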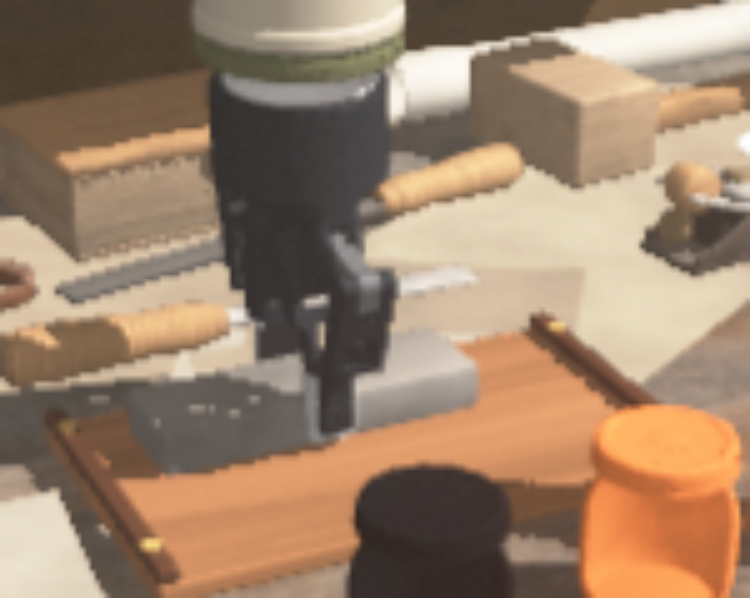

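Run:
```python
from h import *
go((.571,.0284,.12,1.488),(.4735,.3358,.12,1.601),(.4735,.3358,.03,1.601))
```

```text
t 26.0 tcp [0.5709 0.0284 0.0143] yaw 1.4877 F [ 0.2 -0.5  6. ] gap 0.549
[   0.     0.3 -105.7] roll -0.0 dist 106
[ 298.3 -122.3 -105.9] roll -0.113 dist 339
[ 298.3 -122.5  -15.9] roll -0.113 dist 323
```

Call:
apply_moves:
  series:
    - {"linear": [0, 0, -10], "roll": 0}
    - {"linear": [0, 0, -35], "roll": 0}
    - {"linear": [0, 0, -70], "roll": 0}
    - {"linear": [15, -6, -100], "roll": 0}
    - {"linear": [50, -20, -106], "roll": -0.02}
    - {"linear": [90, -37, -106], "roll": -0.04}
    - {"linear": [130, -53, -106], "roll": -0.06}
    - {"linear": [170, -70, -106], "roll": -0.08}

```text
t: 27.0
tcp_pos: [0.5135, 0.2045, 0.1195]
ee_rot: [-3.141, 0.001, 1.568]
force: [0.9, -0.2, -5.3]
finger_gap: 0.547
```

Call:
apply_moves:
  series:
    - {"linear": [40, -11, 0], "roll": -0.02}
    - {"linear": [80, -26, 0], "roll": -0.03}
    - {"linear": [110, -36, 0], "roll": -0.033}
    - {"linear": [131, -42, 0], "roll": -0.033}
    - {"linear": [131, -42, 0], "roll": -0.033}
    - {"linear": [131, -42, 20], "roll": -0.033}
    - {"linear": [131, -42, 45], "roll": -0.033}
    - {"linear": [131, -42, 45], "roll": -0.033}

```text
t: 28.0
tcp_pos: [0.4719, 0.3322, 0.0714]
ee_rot: [-3.138, 0.003, 1.599]
force: [-0.6, 1.0, -3.9]
finger_gap: 0.548
```

Run:
```python
from h import *
im=camera("scene")[:,:,::-1]; cv2.imwrite("pics/s3.png",cv2.resize(im[150:350,40:260],None,fx=3.5,fy=3))
go((.4735,.3358,.03,1.601))
```

```text
t 28.05 tcp [0.4725 0.3332 0.073 ] yaw 1.5996 F [-0.5  0.7 -2.7] gap 0.548
[ 2.7  1.1 43. ] roll -0.001 dist 43
```

View pics/s3.png

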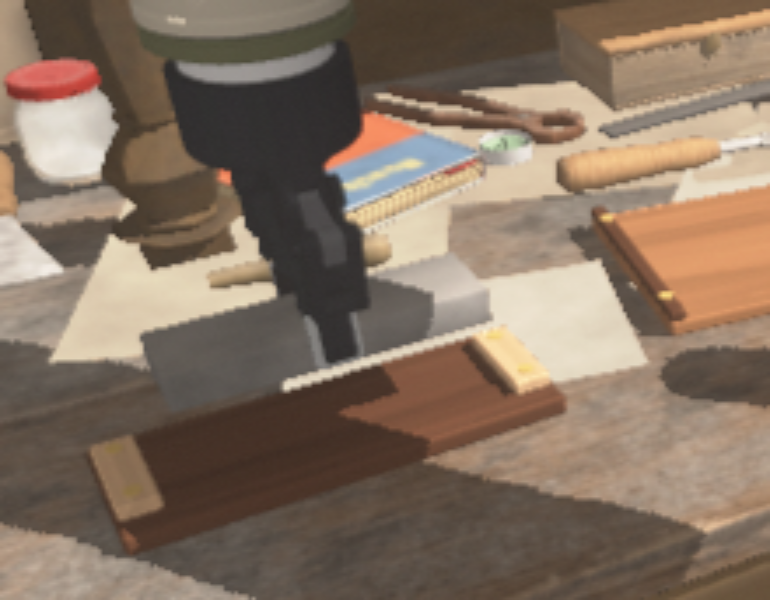

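Call:
apply_moves:
  series:
    - {"linear": [2.5, 1, 15], "roll": 0}
    - {"linear": [2.5, 1, 32], "roll": 0}
    - {"linear": [2.5, 1, 45], "roll": 0}
    - {"linear": [2.5, 1, 45], "roll": 0}
    - {"linear": [2.5, 1, 45], "roll": 0}

```text
t: 28.68
tcp_pos: [0.4738, 0.3375, 0.0296]
ee_rot: [3.141, -0.0, 1.601]
force: [-0.3, 0.6, -4.3]
finger_gap: 0.546
```

Run:
```python
from h import *
im=camera("scene")[:,:,::-1]; cv2.imwrite("pics/s4.png",cv2.resize(im[230:350,50:220],None,fx=4.5,fy=4.5))
im=camera("top")[:,:,::-1]; cv2.imwrite("pics/s4t.png",cv2.resize(im[195:275,80:200],None,fx=6,fy=6))
go((.4735,.3358,.0165,1.601))
```

```text
t 28.77 tcp [0.4741 0.3375 0.0299] yaw 1.6009 F [ 0.4  0.1 -4. ] gap 0.549
[-1.7 -0.6 13.4] roll -0.0 dist 14
```

View pics/s4.png

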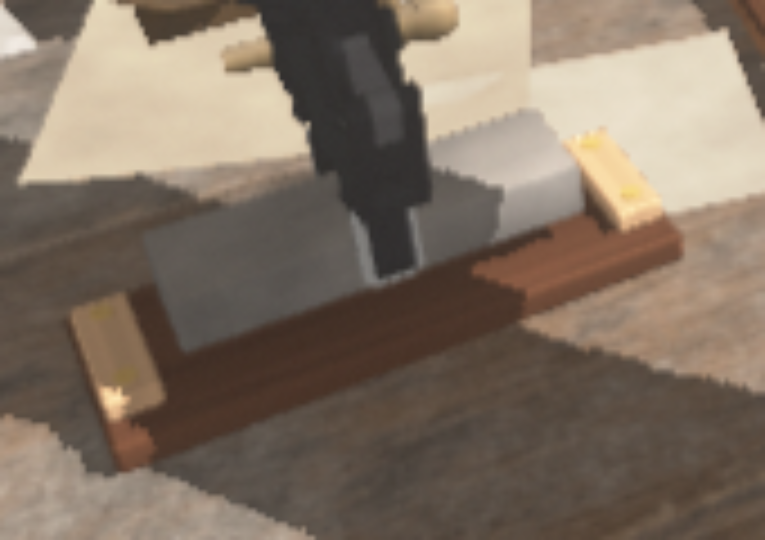

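View pics/s4t.png

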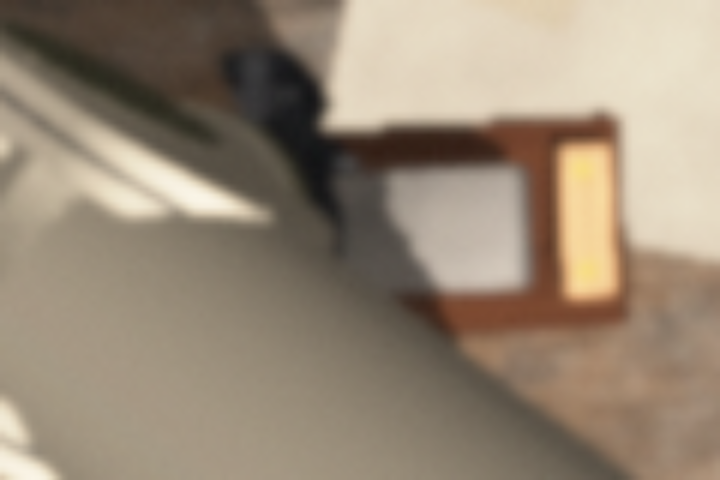

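Call:
apply_moves:
  series:
    - {"linear": [-2, -0.5, 5], "roll": 0}
    - {"linear": [-2, -0.5, 9], "roll": 0}
    - {"linear": [-2, -0.5, 11.5], "roll": 0}
    - {"linear": [-2, -0.5, 12.5], "roll": 0}
    - {"linear": [-2, -0.5, 13], "roll": 0}
    - {"linear": [-2, -0.5, 13], "roll": 0}

```text
t: 29.52
tcp_pos: [0.4733, 0.3353, 0.0164]
ee_rot: [3.141, -0.0, 1.601]
force: [-0.0, -0.3, -3.7]
finger_gap: 0.547
```

Call:
apply_moves:
  series:
    - {"linear": [0, 0, 1], "roll": 0}
    - {"linear": [0, 0, 1], "roll": 0}
    - {"linear": [0, 0, 1], "roll": 0}

```text
t: 29.9
tcp_pos: [0.4734, 0.3353, 0.0163]
ee_rot: [3.141, 0.0, 1.601]
force: [-5.5, -3.7, 7.7]
finger_gap: 0.548
```

Contact (+7.7 N). Releasing and lifting off.

Call:
apply_moves:
  series:
    - {"linear": [0, 0, 0], "roll": 0}
    - {"linear": [0, 0, 0], "roll": 0}
    - {"linear": [0, 0, 0], "roll": 0}
    - {"linear": [0, 0, 0], "roll": 0}
    - {"linear": [0, 0, 0], "roll": 0}
  fingers: 0.85

```text
t: 30.52
tcp_pos: [0.4733, 0.3352, 0.0153]
ee_rot: [3.142, 0.0, 1.601]
force: [-0.3, 0.0, 0.0]
finger_gap: 0.849
```

Call:
apply_moves:
  series:
    - {"linear": [0, 0, -20], "roll": 0}
    - {"linear": [0, 0, -55], "roll": 0}
    - {"linear": [0, 0, -100], "roll": 0}
    - {"linear": [0, 0, -145], "roll": 0}
    - {"linear": [-20, 2, -190], "roll": 0}
    - {"linear": [-65, 5, -195], "roll": 0}
    - {"linear": [-120, 10, -195], "roll": 0}
    - {"linear": [-180, 15, -195], "roll": 0}

```text
t: 31.52
tcp_pos: [0.4936, 0.1548, 0.2119]
ee_rot: [3.14, -0.0, 1.602]
force: [0.3, -0.9, 0.2]
finger_gap: 0.85
```

Call:
apply_moves:
  series:
    - {"linear": [-50, 0, 0], "roll": 0}
    - {"linear": [-100, 0, 0], "roll": 0}
    - {"linear": [-150, 0, 0], "roll": 0}
    - {"linear": [-200, 0, 0], "roll": 0}
    - {"linear": [-220, 0, 0], "roll": 0}
    - {"linear": [-220, 0, 0], "roll": 0}

```text
t: 32.28
tcp_pos: [0.5003, -0.0653, 0.2114]
ee_rot: [3.141, 0.0, 1.598]
force: [0.6, 1.1, -0.8]
finger_gap: 0.848
```

Run:
```python
from h import *
im=camera("scene")[:,:,::-1]; cv2.imwrite("pics/s5.png",im)
im=camera("top");np.save("pics/top_s5.npy",im); cv2.imwrite("pics/s5t.png",cv2.resize(im[205:260,85:195,::-1],None,fx=7,fy=7,interpolation=cv2.INTER_NEAREST))
go((.44,-.25,.21,-.046),(.44,-.25,.0243,-.046));print(state()["joints"])
```

```text
t 32.38 tcp [ 0.5004 -0.0628  0.2112] yaw 1.6022 F [-0.1  0.6  0.3] gap 0.849
[-185.2  -66.3    1.1] roll 1.648 dist 197
[-185.2  -66.5  186.8] roll 1.648 dist 271
[ 0.6691  0.1315 -0.6785  1.7733  0.0863  1.2657  0.0004]
```

View pics/s5.png

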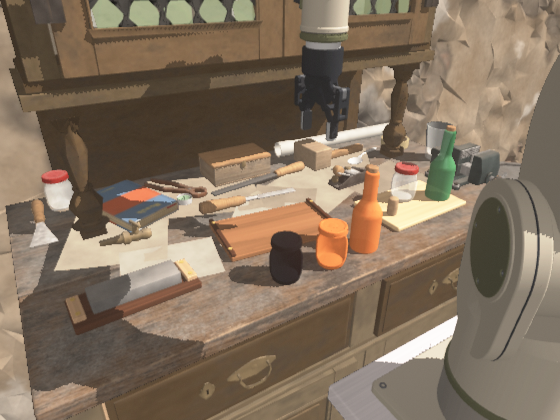

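View pics/s5t.png

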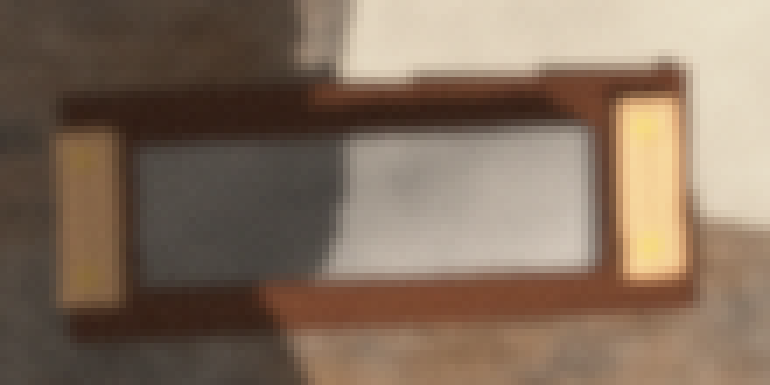

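Run:
```python
from h import *
w=np.array([atz("top",*tc(x,y,85,205,7),.038) for x,y in ((133,145),(588,122),(594,270),(137,288))])
st=np.array([atz("top",*tc(x,y,85,205,7),.024) for x,y in ((55,128),(118,128),(127,306),(62,308),(612,98),(678,96),(687,280),(622,280))])
c=w.mean(0);h=st.mean(0);d=w[0]-w[1]+w[3]-w[2];e=st[:4].mean(0)-st[4:].mean(0)
ya=np.arctan2(-d[0],d[1]);yb=np.arctan2(-e[0],e[1]);D=c-h
print(c,h,ya,yb,"in holder mm",1e3*(D[0]*np.cos(yb)+D[1]*np.sin(yb)),1e3*(-D[0]*np.sin(yb)+D[1]*np.cos(yb)))
```

```text
[0.4723 0.3346 0.038 ] [0.4735 0.3359 0.024 ] 0.02539518869787965 0.03225023331138749 in holder mm -1.2632730323870314 -1.2797201957544584
```

The stone sits within about 1.3 mm and 0.01 rad of the holder, and the three still stand on the board. Now the returns, cork first.

Call:
apply_moves:
  series:
    - {"linear": [-20, -3, 0], "roll": 0.18}
    - {"linear": [-50, -8, 0], "roll": 0.36}
    - {"linear": [-80, -15, 0], "roll": 0.54}
    - {"linear": [-110, -25, 0], "roll": 0.72}
    - {"linear": [-140, -40, 0], "roll": 0.9}
    - {"linear": [-165, -55, 0], "roll": 1.08}
    - {"linear": [-185, -66, 0], "roll": 1.26}
    - {"linear": [-185, -66, 0], "roll": 1.44}
  fingers: 0.6

```text
t: 33.38
tcp_pos: [0.4397, -0.2511, 0.2107]
ee_rot: [3.141, -0.0, 0.155]
force: [0.5, 0.9, -0.6]
finger_gap: 0.602
```

Call:
apply_moves:
  series:
    - {"linear": [0, 0, 0], "roll": 0.18}
    - {"linear": [0, 0, 0], "roll": 0.208}
    - {"linear": [0, 0, 30], "roll": 0.208}
    - {"linear": [0, 0, 70], "roll": 0.208}
    - {"linear": [0, 0, 105], "roll": 0.208}
    - {"linear": [0, 0, 115], "roll": 0.208}
    - {"linear": [0, 0, 115], "roll": 0.208}
    - {"linear": [0, 0, 115], "roll": 0.208}

```text
t: 34.38
tcp_pos: [0.4408, -0.2513, 0.0968]
ee_rot: [3.14, -0.002, -0.046]
force: [-0.5, -0.2, -0.1]
finger_gap: 0.598
```

Run:
```python
from h import *
im=camera("scene")[:,:,::-1]; cv2.imwrite("pics/r1.png",cv2.resize(im[100:240,340:500],None,fx=5,fy=4.2))
go((.4403,-.2495,.0243,-.046))
```

```text
t 34.42 tcp [ 0.4408 -0.2514  0.0968] yaw -0.0465 F [-0.2 -0.9  0.6] gap 0.601
[-0.7 -2.  72.5] roll -0.001 dist 73
```

View pics/r1.png

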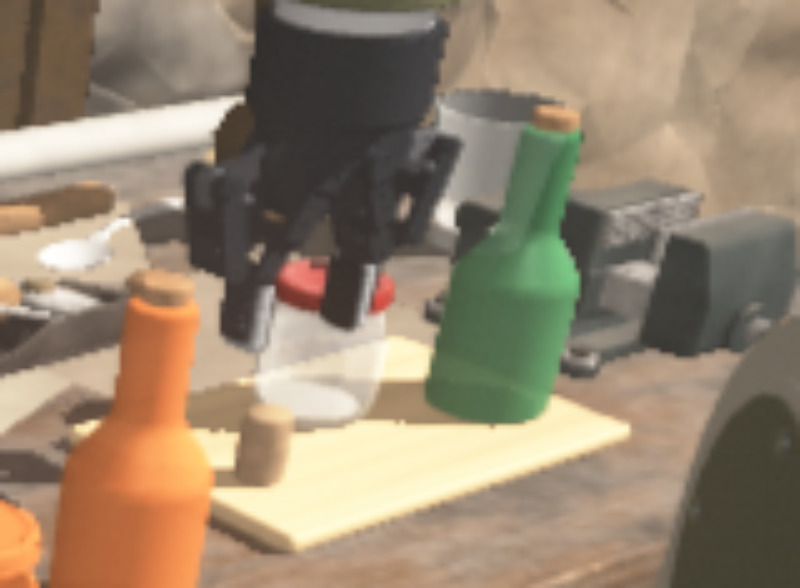

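Call:
apply_moves:
  series:
    - {"linear": [-0.5, -2, 25], "roll": 0}
    - {"linear": [-0.5, -2, 50], "roll": 0}
    - {"linear": [-0.5, -2, 66], "roll": 0}
    - {"linear": [-0.5, -2, 73], "roll": 0}
    - {"linear": [-0.5, -2, 73], "roll": 0}

```text
t: 35.05
tcp_pos: [0.4396, -0.2491, 0.0225]
ee_rot: [3.142, -0.0, -0.047]
force: [0.1, 0.4, 0.8]
finger_gap: 0.604
```

Call:
apply_moves:
  series:
    - {"linear": [0, 0, 0], "roll": 0}
    - {"linear": [0, 0, 0], "roll": 0}
    - {"linear": [0, 0, 0], "roll": 0}
    - {"linear": [0, 0, 0], "roll": 0}
    - {"linear": [0, 0, 0], "roll": 0}
    - {"linear": [0, 0, 0], "roll": 0}
  fingers: 0.0

```text
t: 35.8
tcp_pos: [0.4401, -0.2494, 0.0233]
ee_rot: [3.141, -0.001, -0.047]
force: [-2.0, 0.2, 5.8]
finger_gap: 0.265
```

Run:
```python
from h import *
go((.4403,-.2495,.145,-.046),(.505,-.19,.145,-.046),(.505,.0139,.145,-.046))
```

```text
t 35.8 tcp [ 0.4401 -0.2494  0.0233] yaw -0.0472 F [-2.   0.2  5.8] gap 0.265
[   0.4    0.2 -121.7] roll -0.001 dist 122
[  62.2  -62.3 -121.7] roll -0.001 dist 150
[  52.6 -265.9 -121.9] roll -0.001 dist 297
```

Call:
apply_moves:
  series:
    - {"linear": [0, 0, -20], "roll": 0}
    - {"linear": [0, 0, -60], "roll": 0}
    - {"linear": [15, -15, -100], "roll": 0}
    - {"linear": [45, -45, -122], "roll": 0}
    - {"linear": [62, -80, -122], "roll": 0}
    - {"linear": [60, -130, -122], "roll": 0}
    - {"linear": [57, -180, -122], "roll": 0}
    - {"linear": [54, -225, -122], "roll": 0}

```text
t: 36.8
tcp_pos: [0.5039, -0.025, 0.1446]
ee_rot: [3.141, -0.001, -0.047]
force: [0.6, -0.4, 0.7]
finger_gap: 0.259
```

Call:
apply_moves:
  series:
    - {"linear": [-1, -30, 0], "roll": 0}
    - {"linear": [-1.5, -41, 0], "roll": 0}
    - {"linear": [-1.5, -41, 40], "roll": 0}
    - {"linear": [-1.5, -41, 80], "roll": 0}
    - {"linear": [-1.5, -41, 105], "roll": 0}
    - {"linear": [-1.5, -41, 114], "roll": 0}
    - {"linear": [-1.5, -41, 114], "roll": 0}
    - {"linear": [-1.5, -41, 114], "roll": 0}

```text
t: 37.8
tcp_pos: [0.5053, 0.014, 0.0314]
ee_rot: [3.141, -0.002, -0.048]
force: [0.4, -0.2, -0.8]
finger_gap: 0.266
```

Run:
```python
from h import *
im=camera("scene")[:,:,::-1]; cv2.imwrite("pics/r2.png",cv2.resize(im[130:260,200:350],None,fx=5,fy=4.6))
go((.505,.0139,.0235,-.046))
```

```text
t 37.85 tcp [0.5053 0.014  0.0314] yaw -0.0475 F [-0.2  0.8  0.5] gap 0.262
[-0.3  0.1  7.9] roll -0.001 dist 8
```

View pics/r2.png

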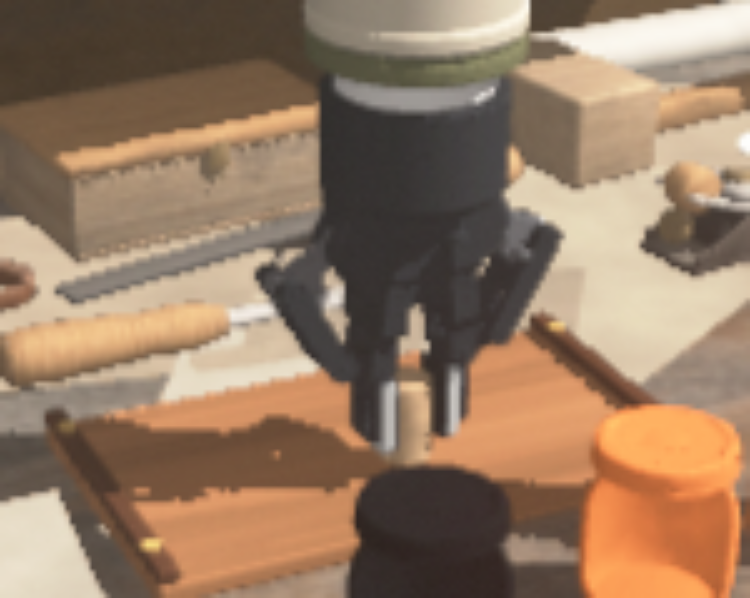

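Call:
apply_moves:
  series:
    - {"linear": [0, 0, 3], "roll": 0}
    - {"linear": [0, 0, 6], "roll": 0}
    - {"linear": [0, 0, 7.5], "roll": 0}
    - {"linear": [0, 0, 7.5], "roll": 0}

```text
t: 38.35
tcp_pos: [0.5044, 0.0141, 0.0232]
ee_rot: [3.141, 0.0, -0.047]
force: [-4.7, -0.6, 9.2]
finger_gap: 0.265
```

Cork is in contact with the tray (9 N). Releasing.

Call:
apply_moves:
  series:
    - {"linear": [0, 0, 0], "roll": 0}
    - {"linear": [0, 0, 0], "roll": 0}
    - {"linear": [0, 0, 0], "roll": 0}
    - {"linear": [0, 0, 0], "roll": 0}
    - {"linear": [0, 0, 0], "roll": 0}
  fingers: 0.6

```text
t: 38.98
tcp_pos: [0.5044, 0.0142, 0.0228]
ee_rot: [3.142, 0.0, -0.047]
force: [-0.8, 0.8, -0.4]
finger_gap: 0.6
```

Call:
apply_moves:
  series:
    - {"linear": [0, 0, -20], "roll": 0}
    - {"linear": [0, 0, -55], "roll": 0}
    - {"linear": [0, 0, -100], "roll": 0}
    - {"linear": [0, 0, -145], "roll": 0}
    - {"linear": [0, 0, -187], "roll": 0}
    - {"linear": [0, 0, -187], "roll": 0}

```text
t: 39.72
tcp_pos: [0.5061, 0.0144, 0.213]
ee_rot: [3.141, -0.006, -0.047]
force: [-0.2, 0.2, -0.6]
finger_gap: 0.599
```

Run:
```python
from h import *
im=camera("scene")[:,:,::-1]; cv2.imwrite("pics/r3.png",cv2.resize(im[130:260,200:350],None,fx=5,fy=4.6))
go((.489,-.3276,.21,1.484),(.489,-.3276,.042,1.484))
```

```text
t 39.77 tcp [0.5051 0.0142 0.2109] yaw -0.0474 F [ 0.1  0.2 -0.5] gap 0.598
[  0.1 342.2   1. ] roll -1.531 dist 342
[ -0.3 342.1 169. ] roll -1.531 dist 382
```

View pics/r3.png

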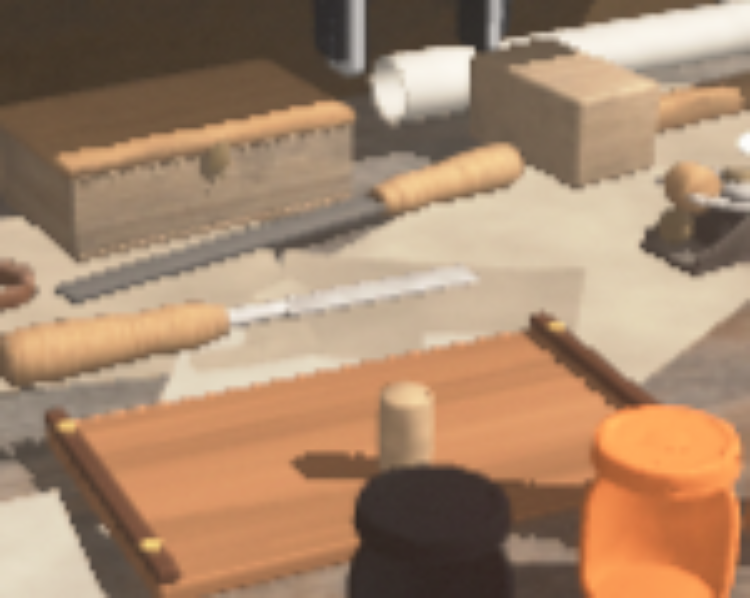

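The cork stands at the same pixels as before (407,425 in the crop). On to the jar.

Call:
apply_moves:
  series:
    - {"linear": [0, 30, -10], "roll": -0.15}
    - {"linear": [0, 75, -10], "roll": -0.33}
    - {"linear": [0, 125, -10], "roll": -0.51}
    - {"linear": [0, 175, -10], "roll": -0.69}
    - {"linear": [0, 225, -10], "roll": -0.87}
    - {"linear": [0, 270, -10], "roll": -1.05}
    - {"linear": [0, 310, -10], "roll": -1.23}
    - {"linear": [0, 342, -10], "roll": -1.4}
  fingers: 1.0

```text
t: 40.78
tcp_pos: [0.4872, -0.3289, 0.2178]
ee_rot: [-3.139, -0.001, 1.357]
force: [1.1, 0.2, 0.2]
finger_gap: 1.0
```

Call:
apply_moves:
  series:
    - {"linear": [0, 0, 0], "roll": -0.131}
    - {"linear": [0, 0, 0], "roll": -0.131}
    - {"linear": [0, 0, 30], "roll": -0.131}
    - {"linear": [0, 0, 65], "roll": -0.131}
    - {"linear": [0, 0, 85], "roll": -0.131}
    - {"linear": [0, 0, 85], "roll": -0.131}
    - {"linear": [0, 0, 85], "roll": -0.131}

```text
t: 41.65
tcp_pos: [0.489, -0.3276, 0.136]
ee_rot: [3.14, 0.001, 1.483]
force: [0.2, 0.0, 0.5]
finger_gap: 1.002
```

Run:
```python
from h import *
im=camera("scene")[:,:,::-1]; cv2.imwrite("pics/r4.png",cv2.resize(im[100:240,340:500],None,fx=5,fy=4.2))
go((.489,-.3277,.0425,1.484))
```

```text
t 41.7 tcp [ 0.4891 -0.3277  0.1363] yaw 1.4834 F [-0.2 -0.1  0.7] gap 0.999
[ 0.1 -0.3 93.8] roll -0.001 dist 94
```

View pics/r4.png

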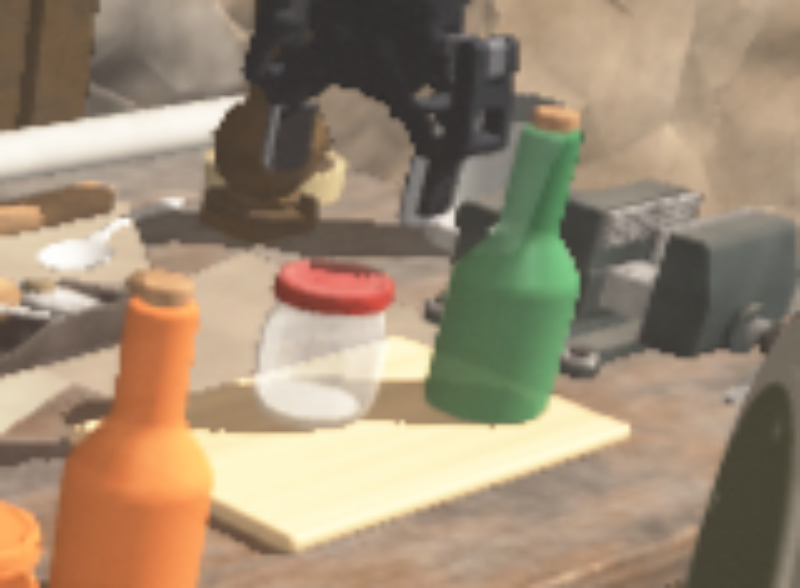

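Call:
apply_moves:
  series:
    - {"linear": [0, 0, 25], "roll": 0}
    - {"linear": [0, 0, 50], "roll": 0}
    - {"linear": [0, 0, 75], "roll": 0}
    - {"linear": [0, 0, 90], "roll": 0}
    - {"linear": [0, 0, 94], "roll": 0}
    - {"linear": [0, 0, 94], "roll": 0}

```text
t: 42.45
tcp_pos: [0.4888, -0.3277, 0.0416]
ee_rot: [3.141, 0.0, 1.484]
force: [-0.1, -0.2, 1.2]
finger_gap: 1.001
```

Call:
apply_moves:
  series:
    - {"linear": [0, 0, 0], "roll": 0}
    - {"linear": [0, 0, 0], "roll": 0}
    - {"linear": [0, 0, 0], "roll": 0}
    - {"linear": [0, 0, 0], "roll": 0}
    - {"linear": [0, 0, 0], "roll": 0}
    - {"linear": [0, 0, 0], "roll": 0}
  fingers: 0.0

```text
t: 43.2
tcp_pos: [0.489, -0.3278, 0.0423]
ee_rot: [3.14, 0.001, 1.484]
force: [-1.7, 0.7, 9.1]
finger_gap: 0.667
```

Run:
```python
from h import *
go((.5173,.0917,.122,1.484))
```

```text
t 43.2 tcp [ 0.489  -0.3278  0.0423] yaw 1.4838 F [-1.7  0.7  9.1] gap 0.667
[420.3  -8.1 -80.2] roll -0.0 dist 428
```

Call:
apply_moves:
  series:
    - {"linear": [0, 0, -15], "roll": 0}
    - {"linear": [0, 0, -45], "roll": 0}
    - {"linear": [10, 0, -75], "roll": 0}
    - {"linear": [50, -1, -80], "roll": 0}
    - {"linear": [100, -2, -80], "roll": 0}
    - {"linear": [150, -3, -80], "roll": 0}
    - {"linear": [200, -4, -80], "roll": 0}
    - {"linear": [250, -5, -80], "roll": 0}

```text
t: 44.2
tcp_pos: [0.5051, -0.0764, 0.1218]
ee_rot: [3.141, 0.001, 1.484]
force: [0.8, 0.3, -2.6]
finger_gap: 0.672
```

Call:
apply_moves:
  series:
    - {"linear": [50, -1, 0], "roll": 0}
    - {"linear": [100, -2, 0], "roll": 0}
    - {"linear": [140, -3, 0], "roll": 0}
    - {"linear": [165, -3, 0], "roll": 0}
    - {"linear": [170, -3, 15], "roll": 0}
    - {"linear": [170, -3, 45], "roll": 0}
    - {"linear": [170, -3, 70], "roll": 0}
    - {"linear": [170, -3, 70], "roll": 0}

```text
t: 45.2
tcp_pos: [0.5152, 0.09, 0.0488]
ee_rot: [-3.137, 0.001, 1.483]
force: [0.3, -0.1, -1.6]
finger_gap: 0.672
```

Run:
```python
from h import *
im=camera("scene")[:,:,::-1]; cv2.imwrite("pics/r5.png",cv2.resize(im[130:260,200:350],None,fx=5,fy=4.6))
go((.5173,.0917,.0425,1.484))
```

```text
t 45.25 tcp [0.5163 0.0906 0.0503] yaw 1.4828 F [-0.1  0.4 -1. ] gap 0.67
[1.2 1.  7.8] roll -0.001 dist 8
```

View pics/r5.png

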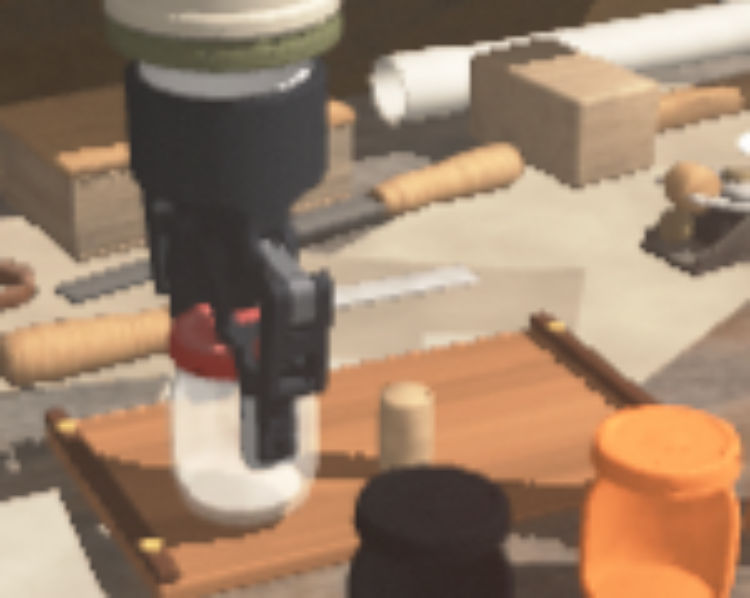

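Call:
apply_moves:
  series:
    - {"linear": [0, 0.5, 3], "roll": 0}
    - {"linear": [0, 0.5, 6], "roll": 0}
    - {"linear": [0, 0.5, 7.5], "roll": 0}
    - {"linear": [0, 0.5, 8.5], "roll": 0}
    - {"linear": [0, 0.5, 8.5], "roll": 0}

```text
t: 45.88
tcp_pos: [0.5174, 0.0916, 0.0424]
ee_rot: [3.141, 0.0, 1.484]
force: [0.4, -0.4, -1.3]
finger_gap: 0.672
```

Call:
apply_moves:
  series:
    - {"linear": [0, 0, 1], "roll": 0}
    - {"linear": [0, 0, 1], "roll": 0}
    - {"linear": [0, 0, 1], "roll": 0}

```text
t: 46.25
tcp_pos: [0.5175, 0.0915, 0.0423]
ee_rot: [3.141, 0.001, 1.484]
force: [-6.1, -2.3, 12.4]
finger_gap: 0.671
```

Call:
apply_moves:
  series:
    - {"linear": [0, 0, 0], "roll": 0}
    - {"linear": [0, 0, 0], "roll": 0}
    - {"linear": [0, 0, 0], "roll": 0}
    - {"linear": [0, 0, 0], "roll": 0}
    - {"linear": [0, 0, 0], "roll": 0}
  fingers: 1.0

```text
t: 46.88
tcp_pos: [0.5173, 0.0916, 0.0413]
ee_rot: [3.142, 0.0, 1.484]
force: [-0.7, 0.2, -0.3]
finger_gap: 1.0
```

Call:
apply_moves:
  series:
    - {"linear": [0, 0, -20], "roll": 0}
    - {"linear": [0, 0, -55], "roll": 0}
    - {"linear": [0, 0, -100], "roll": 0}
    - {"linear": [0, 0, -150], "roll": 0}
    - {"linear": [0, 0, -200], "roll": 0}
    - {"linear": [0, 0, -200], "roll": 0}

```text
t: 47.62
tcp_pos: [0.519, 0.0926, 0.2466]
ee_rot: [3.134, -0.001, 1.484]
force: [0.1, -0.0, -1.2]
finger_gap: 0.996
```

Run:
```python
from h import *
im=camera("scene")[:,:,::-1]; cv2.imwrite("pics/r6.png",cv2.resize(im[130:260,200:350],None,fx=5,fy=4.6))
go((.45,-.412,.242,1.484),(.45,-.412,.1425,1.484))
```

```text
t 47.67 tcp [0.5181 0.0921 0.244 ] yaw 1.4841 F [ 0.1  0.8 -0.2] gap 0.999
[-508.1  -24.1    1.7] roll 0.0 dist 509
[-508.1  -24.6  101.2] roll 0.0 dist 519
```

View pics/r6.png

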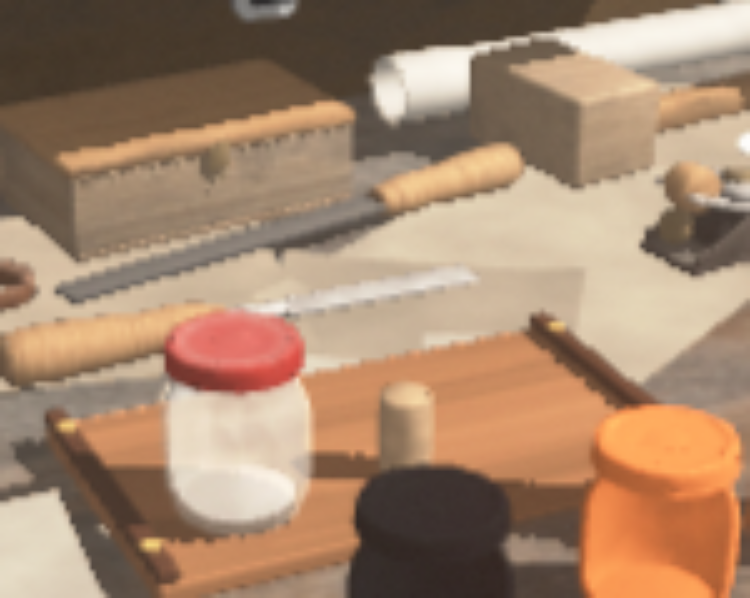

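The jar stands back on the tray at (235,430 in the crop). Last, the bottle.

Call:
apply_moves:
  series:
    - {"linear": [-40, -2, 0], "roll": 0}
    - {"linear": [-95, -4, 0], "roll": 0}
    - {"linear": [-150, -7, 0], "roll": 0}
    - {"linear": [-205, -10, 0], "roll": 0}
    - {"linear": [-260, -12, 0], "roll": 0}
    - {"linear": [-315, -15, 0], "roll": 0}
    - {"linear": [-370, -17, 0], "roll": 0}
    - {"linear": [-420, -20, 0], "roll": 0}

```text
t: 48.68
tcp_pos: [0.4598, -0.3266, 0.2405]
ee_rot: [-3.14, -0.001, 1.484]
force: [1.6, 0.9, 0.2]
finger_gap: 0.998
```

Call:
apply_moves:
  series:
    - {"linear": [-40, -2, 0], "roll": 0}
    - {"linear": [-70, -4, 0], "roll": 0}
    - {"linear": [-88, -4, 0], "roll": 0}
    - {"linear": [-88, -4, 0], "roll": 0}
    - {"linear": [-88, -4, 0], "roll": 0}

```text
t: 49.3
tcp_pos: [0.45, -0.4107, 0.2413]
ee_rot: [3.141, -0.001, 1.486]
force: [0.3, -0.6, -0.4]
finger_gap: 0.996
```

Run:
```python
from h import *
im=camera("scene")[:,:,::-1]; cv2.imwrite("pics/r7.png",cv2.resize(im[60:240,340:520],None,fx=4,fy=3.3))
go((.4497,-.412,.1425,1.484))
```

```text
t 49.35 tcp [ 0.4501 -0.4107  0.2415] yaw 1.486 F [-0.3 -0.6 -0.1] gap 1.003
[-1.4 -0.3 99. ] roll 0.002 dist 99
```

View pics/r7.png

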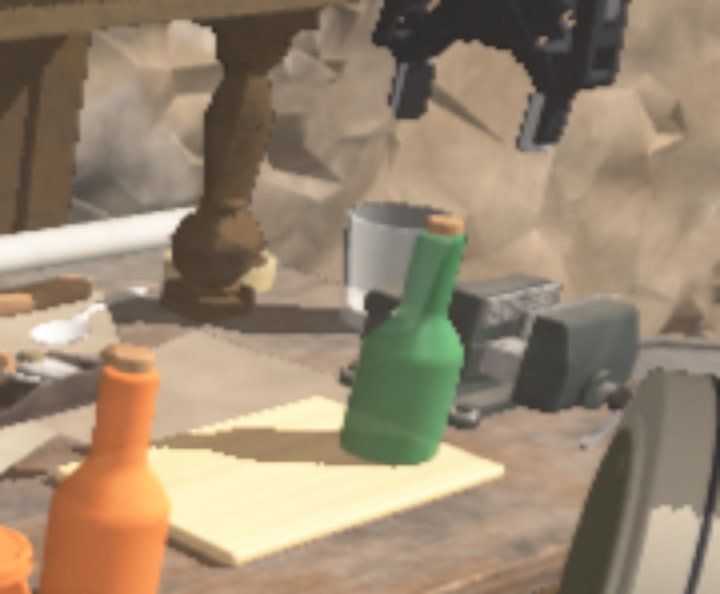

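Call:
apply_moves:
  series:
    - {"linear": [-1, 0, 30], "roll": 0}
    - {"linear": [-1, 0, 60], "roll": 0}
    - {"linear": [-1, 0, 85], "roll": 0}
    - {"linear": [-1, 0, 96], "roll": 0}
    - {"linear": [-1, 0, 99], "roll": 0}
    - {"linear": [-1, 0, 99], "roll": 0}

```text
t: 50.1
tcp_pos: [0.4497, -0.4134, 0.1433]
ee_rot: [3.141, 0.001, 1.484]
force: [0.5, 0.2, -0.5]
finger_gap: 1.0
```

Call:
apply_moves:
  series:
    - {"linear": [-1, 0, 0], "roll": 0}
    - {"linear": [-1, 0, 0], "roll": 0}
    - {"linear": [-1, 0, 0], "roll": 0}
    - {"linear": [-1, 0, 0], "roll": 0}
    - {"linear": [-1, 0, 0], "roll": 0}
    - {"linear": [-1, 0, 0], "roll": 0}
    - {"linear": [-1, 0, 0], "roll": 0}
  fingers: 0.0

```text
t: 50.98
tcp_pos: [0.4494, -0.4145, 0.1427]
ee_rot: [3.141, 0.0, 1.484]
force: [1.5, -0.6, 2.9]
finger_gap: 0.318
```

Run:
```python
from h import *
go((.5007,-.058,.203,1.484))
```

```text
t 50.98 tcp [ 0.4494 -0.4145  0.1427] yaw 1.4839 F [ 1.5 -0.6  2.9] gap 0.318
[359.5  20.2 -60.5] roll -0.0 dist 365
```

Call:
apply_moves:
  series:
    - {"linear": [0, 0, -15], "roll": 0}
    - {"linear": [0, 0, -40], "roll": 0}
    - {"linear": [15, 1, -60], "roll": 0}
    - {"linear": [50, 3, -60], "roll": 0}
    - {"linear": [95, 6, -60], "roll": 0}
    - {"linear": [140, 8, -60], "roll": 0}
    - {"linear": [185, 11, -60], "roll": 0}
    - {"linear": [230, 13, -60], "roll": 0}

```text
t: 51.98
tcp_pos: [0.4818, -0.1837, 0.2028]
ee_rot: [-3.141, 0.0, 1.485]
force: [1.2, 0.0, -2.9]
finger_gap: 0.32
```

Call:
apply_moves:
  series:
    - {"linear": [45, 2, 0], "roll": 0}
    - {"linear": [85, 5, 0], "roll": 0}
    - {"linear": [112, 6, 0], "roll": 0}
    - {"linear": [127, 7, 0], "roll": 0}
    - {"linear": [127, 7, 0], "roll": 0}
    - {"linear": [127, 7, 20], "roll": 0}
    - {"linear": [127, 7, 45], "roll": 0}
    - {"linear": [127, 7, 45], "roll": 0}

```text
t: 52.98
tcp_pos: [0.4986, -0.0618, 0.1558]
ee_rot: [-3.138, 0.0, 1.482]
force: [0.5, 0.9, -2.1]
finger_gap: 0.312
```

Run:
```python
from h import *
im=camera("scene")[:,:,::-1]; cv2.imwrite("pics/r8.png",cv2.resize(im[80:260,200:420],None,fx=3.5,fy=3.3))
go((.5005,-.0605,.143,1.484))
```

```text
t 53.02 tcp [ 0.4995 -0.0615  0.1572] yaw 1.4823 F [-0.1  0.6 -2.9] gap 0.316
[ 1.1  0.9 14.2] roll -0.002 dist 14
```

View pics/r8.png

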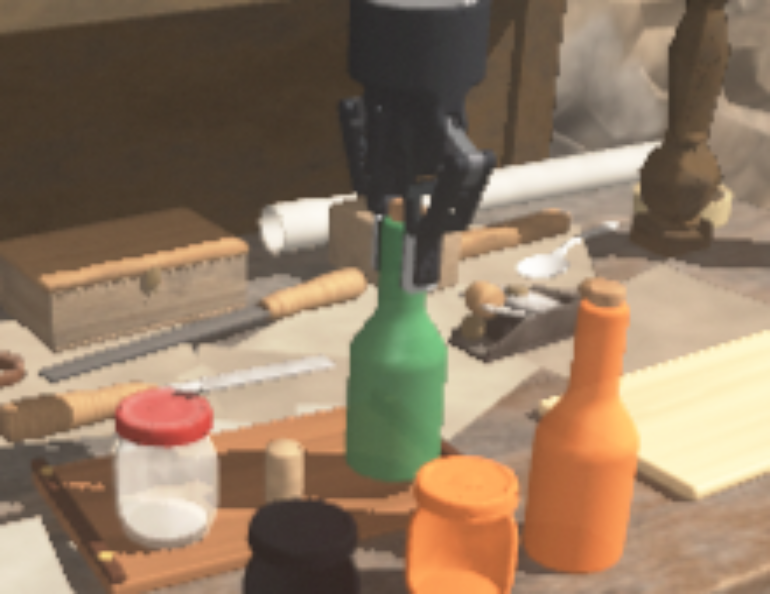

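Call:
apply_moves:
  series:
    - {"linear": [0, 0.5, 5], "roll": 0}
    - {"linear": [0, 0.5, 10], "roll": 0}
    - {"linear": [0, 0.5, 13], "roll": 0}
    - {"linear": [0, 0.5, 14.5], "roll": 0}
    - {"linear": [0, 0.5, 15], "roll": 0}
    - {"linear": [0, 0.5, 15], "roll": 0}

```text
t: 53.78
tcp_pos: [0.5007, -0.0605, 0.1426]
ee_rot: [3.141, 0.0, 1.484]
force: [-1.0, 0.5, 0.9]
finger_gap: 0.314
```

Run:
```python
from h import *
im=camera("scene")[:,:,::-1]; cv2.imwrite("pics/r9.png",cv2.resize(im[80:260,200:420],None,fx=3.5,fy=3.3))
go((.5005,-.0605,.143,1.484))
```

```text
t 53.83 tcp [ 0.5007 -0.0605  0.1426] yaw 1.4839 F [-1.3  0.1  1.7] gap 0.314
[-0.  -0.2 -0.4] roll -0.0 dist 0
```

View pics/r9.png

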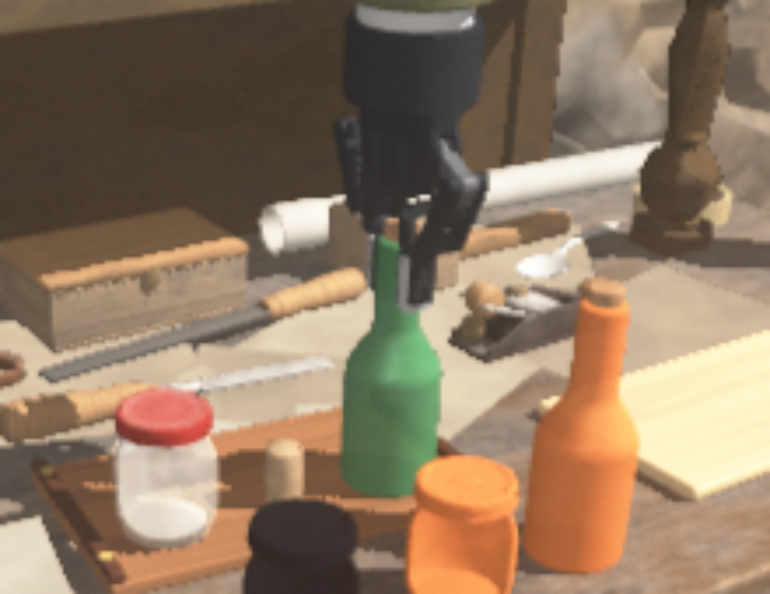

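The bottle now matches its pixels in the first grasp picture (base at (392,490)), and the force shows it resting on the tray. Releasing.

Call:
apply_moves:
  series:
    - {"linear": [0, 0, 0.5], "roll": 0}
    - {"linear": [0, 0, 0.5], "roll": 0}
    - {"linear": [0, 0, 0.5], "roll": 0}
    - {"linear": [0, 0, 0.5], "roll": 0}
    - {"linear": [0, 0, 0.5], "roll": 0}
    - {"linear": [0, 0, 0.5], "roll": 0}
  fingers: 0.9

```text
t: 54.58
tcp_pos: [0.5005, -0.0605, 0.1418]
ee_rot: [3.142, 0.0, 1.484]
force: [0.4, 0.0, -0.1]
finger_gap: 0.897
```

Call:
apply_moves:
  series:
    - {"linear": [0, 0, -30], "roll": 0}
    - {"linear": [0, 0, -70], "roll": 0}
    - {"linear": [0, 0, -110], "roll": 0}
    - {"linear": [-20, 0, -140], "roll": 0}
    - {"linear": [-65, 0, -140], "roll": 0}
    - {"linear": [-115, 0, -140], "roll": 0}
    - {"linear": [-165, 0, -140], "roll": 0}
    - {"linear": [-215, 0, -140], "roll": 0}

```text
t: 55.58
tcp_pos: [0.4815, -0.2763, 0.2819]
ee_rot: [3.141, 0.0, 1.484]
force: [1.0, 0.3, 0.6]
finger_gap: 0.899
```

Call:
apply_moves:
  series:
    - {"linear": [-50, 0, 0], "roll": 0}
    - {"linear": [-100, 0, 0], "roll": 0}
    - {"linear": [-130, 0, 0], "roll": 0}
    - {"linear": [-130, 0, 0], "roll": 0}
    - {"linear": [-130, 0, 0], "roll": 0}
    - {"linear": [-130, 0, 0], "roll": 0}

```text
t: 56.32
tcp_pos: [0.4712, -0.4029, 0.2821]
ee_rot: [3.141, 0.0, 1.486]
force: [1.0, 0.7, 0.9]
finger_gap: 0.903
```

Run:
```python
from h import *
s=camera("scene"); T=camera("top");cv2.imwrite("pics/f_s.png",s[:,:,::-1]);cv2.imwrite("pics/f_t.png",cv2.resize(T[165:245,212:342,::-1],None,fx=6,fy=6,interpolation=cv2.INTER_NEAREST))
cv2.imwrite("pics/f_h.png",cv2.resize(T[205:260,85:195,::-1],None,fx=7,fy=7,interpolation=cv2.INTER_NEAREST))
T0=np.load("pics/top0.npy");S0=np.load("pics/scene0.npy")
def cen(im,f,box):
    x0,x1,y0,y1=box;g=cv2.cvtColor(im,cv2.COLOR_RGB2HSV)[y0:y1,x0:x1].astype(int);m=f(g);ys,xs=np.nonzero(m);return np.array([xs.mean()+x0,ys.mean()+y0]),m.sum()
red=lambda g:((g[...,0]<8)|(g[...,0]>172))&(g[...,1]>110)&(g[...,2]>90)
gr=lambda g:(g[...,0]>50)&(g[...,0]<90)&(g[...,1]>100)
for n,a,b,bx,bg in (("top",T0,T,(220,255,195,230),(285,325,200,235)),("scene",S0,s,(228,265,190,220),(290,330,140,235))):
    print(n,"lid",cen(a,red,bx),cen(b,red,bx));print(n,"bottle",cen(a,gr,bg),cen(b,gr,bg))
go((0.45,-.4,.28,1.484))
```

```text
top lid (array([237.1186, 211.7055]), np.int64(506)) (array([237.3832, 212.3194]), np.int64(501))
top bottle (array([303.4576, 219.4203]), np.int64(295)) (array([303.2126, 219.7508]), np.int64(301))
scene lid (array([246.1867, 206.352 ]), np.int64(375)) (array([246.532 , 206.4783]), np.int64(391))
scene bottle (array([nan, nan]), np.int64(0)) (array([nan, nan]), np.int64(0))
t 56.42 tcp [ 0.471  -0.4033  0.2821] yaw 1.4851 F [ 0.4  1.  -0.3] gap 0.899
[  1.5 -21.2   2.1] roll 0.001 dist 21<stdin>:6: RuntimeWarning: Mean of empty slice.
  ret = ret.dtype.type(ret / rcount)
```

View pics/f_s.png

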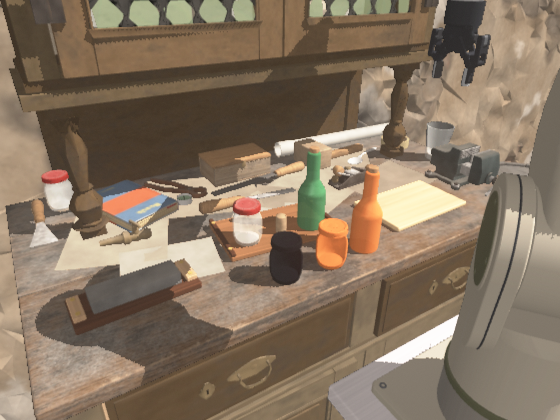

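View pics/f_t.png

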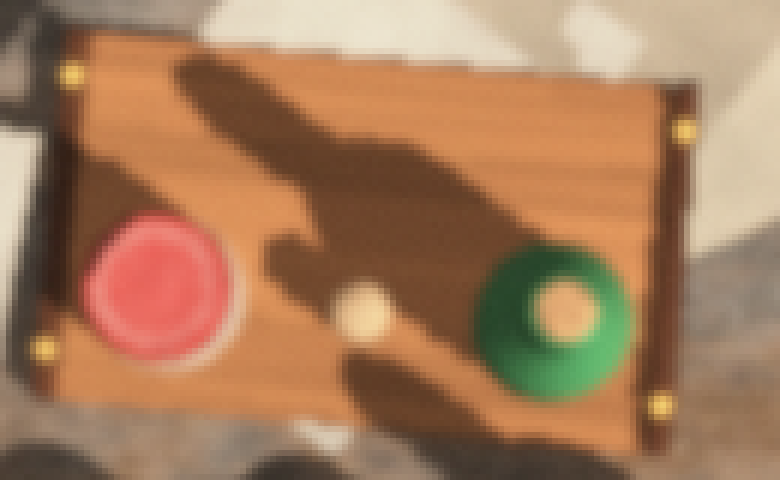

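View pics/f_h.png

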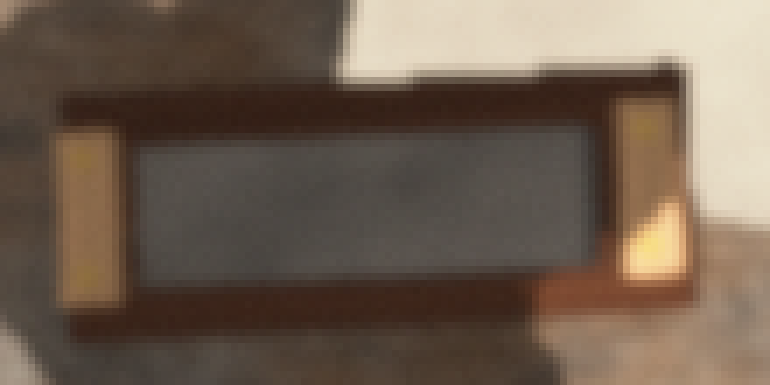

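The bottle, cork and jar are all within a pixel of where they started (cork (363,313), bottle (553,322), jar (157,287) in the tray crop). The stone lies centred between the stops and the gripper is clear. Handing in.

```bash
python3 -c "
from plant import *
print(state()['t'],abs(state()['dq']).max()); print(close_job())"
```

```text
56.425 0.004270847983589883
the job is handed in; nothing more can be done
None
```

I moved the bottle, jar and cork to the side board, laid the stone in the holder, and put the three back upright on the tray. I handed in at 56.4 s of the 144 s allowed; the hand-in reports no verdict.

- **Stone:** measured right after release, it was about 1.3 mm off centre along each axis and about 0.01 rad off the holder's line. The final top view shows it unmoved between the stops.
- **Jar and bottle:** in the top view they came back within about 0.7 and 0.4 pixels of their start, roughly 1–2 mm.
- **Cork:** judged by eye in both views, it is within a pixel of its start.
- **Forces:** the highest I read was about 19 N along z when setting the cork down on the side board. I read it only at the end of each move.
- **Bystanders:** the chisel, plane and tap look unmoved in the final scene picture; I did not measure them.

One check failed: my colour count for the bottle in the scene view found no green pixels in either the first or the last picture. I judged the bottle's return there by eye and by matching pictures, and by measurement only in the top view.

Before the stone grasp, a hand fit of its corners agreed with the automatic fit to about 0.6 mm and 0.006 rad.

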